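# Set the seasonings in their places for cooking

### The arm

A 6-joint arm with a two-finger parallel gripper is mounted at the origin on a cart in front of the work surface, level with it; the furniture and walls round the work are solid. World frame = base frame: x ahead of the robot, y to its left, z up, the work surface at z = 0. Lengths are in mm, angles in rad, forces in N, time in s.
With the tool pointing down it reaches from about 350 to 975 mm from the base axis. Payload 7.1 kg.
Tool frame: the origin (TCP) lies on the centre line of the jaws, within the pads' length; the fingertips stand 17 mm ahead of it and the grasp point (between the pads) lies 2 mm behind it (tip_extent is the distance from the TCP to the fingertips, in mm); z points along the fingers, y is the line along which they close (so a half turn about z gives the same grasp; the last joint's range is limited). The gripper opens to 88 mm and grips with 3 to 60 N. Pads are 20 mm wide; open, the fingers measure 115 mm over their backs; the gripper's body (75 mm by 178 mm) begins 61 mm behind the grasp point.
Start: joints at [1.276, 0.423, 1.63, -0, 1.089, -0.019], TCP at [170.166, 601.372, 205.575] pointing down, gripper open.
Joint ranges: [-3, 3], [-0.9, 2.11], [0.09, 2.58], [-1.31, 4.45], [0.11, 2.69], [-2.54, 2.54]. Speed limits (rad/s): [2.39, 2.39, 3.01, 3.14, 3.14, 3.14].

### API

Orientations are given as a rotation vector (axis times angle).
In Python, from workcell import get_obs, get_image, camera_model, close_job, look_for, outline_of, pinpoint, tip_extent gives the robot as it stands.
- The arm moves only by the shell command python3 -m jog 'ROWS'. ROWS is text: rows parted by semicolons, each of 7 numbers parted by spaces: the shift along the tool's x, y, z as a fraction of full scale, then the turn, a rotation vector about the tool's x, y, z as a fraction of full scale, then the closure, from -1 (fully open) to 1 (shut). A call has 1 to 8 rows; each row is the pose to reach, as a shift and turn from the pose commanded when the call began, along the tool's axes at that moment; what a row does not reach only later rows make up. Full scale, the value 1, is 0.2 m for a shift and 30 degrees for a turn. A row lasts 1/10 s, in which the tool goes at most 50 mm and 8.59 degrees, less where a joint would pass 70% of its speed; a pose out of reach is approached as far as the arm can. A call with a number of a shift or a turn outside -1 to 1 is refused whole. A call with a gripper value outside its range is refused whole. The fingers move at their own pace and stop on an object; the grip force is fixed at half the most. Time passes only in rows, so rows that repeat a pose let the fingers close. It gives the time, the measured TCP pose, the force, the opening and the grip force at its end, in the units of the state.
- get_obs(): the state, without advancing time (a new reading comes with each control period).
- get_image(name): name is "scene" or "side" or "wrist"; returns the picture (384x512x3 uint8, red, green, blue); there is no depth.
- camera_model(name): a dict with "fx", "fy", "cx", "cy" (pixels), "origin" and "orientation" of the camera in the world; the wrist camera has in their place "tool_from_camera" (4x4, takes a point from camera to tool coordinates, whose origin is the TCP and whose axes are the flange's). Camera axes: x right, y down, z forward; pixel columns grow to the right and rows downward; lengths in mm; the calibration is good to about 2 mm. A picture is of the moment at which its call begins: read the wrist's pose just before it. camera_model takes no time and is no camera call.
- close_job(): hands the job in; it is judged then, once.
Trained networks look in the newest picture that a camera, given by its name, has taken for a name from the list of things; names that differ only in an ending like _2 or _b are one class to them, and where a whole thing is asked for, a point or a joint stands for the part that bears it (a point fixed in the world has none). Each returns a list of dicts, best first, with "confidence" (0 to 1); they miss things now and then, are a little off and sometimes report something else, mostly with a low value. They report only what shows in the picture. A call takes as long as a camera call.
- look_for(target, camera): "xyz" ([x, y, z] in mm, in the coordinates of the camera as it stood for that picture, good to about 4 mm: the middle of the surface that is visible of it).
- outline_of(target, camera): "mask" (384x512 bool, what is visible of it).
- pinpoint(target, camera): "xyz" ([x, y, z] in mm, in the coordinates of the camera as it stood for that picture, good to about 4 mm: a listed point, or the origin of a listed thing).
The state is a dict: "t": time; "qpos": joint angles; "qvel": joint speeds; "joint_torque": joint torques, N m; "ee_pos": TCP position; "orientation": TCP orientation; "ft_force": force on the tool from outside, world axes, zero at the start; "moment": the same for the moment, N m; "width": finger opening in mm; "grasp_force": force on a finger pad.
Only numpy, scipy, OpenCV 4.12 (cv2) and the standard library are available. Lean on these libraries where they do the work, as an engineer would, in place of code of your own. Each camera call takes 0.05 s, during which the arm holds its last target. There are 200 camera calls.

### The job

Set the seasonings out for cooking: stand the pepper mill, the salt shaker and the dropper bottle each upright in the wooden block whose round well is cut to its size (mill in the widest well, salt shaker in the middle-sized one, dropper bottle in the narrowest), and put the garlic bulb in the shallow round dish, stalk up. Set the mill, the shaker and the bottle down on the floor of their wells gently rather than dropping them in, and draw the salt shaker out from between its two neighbours so that both spice jars stay standing in the rack as they are.

Things in the scene. Friction and masses are not known exactly. Their poses are not given: they have to be found in the camera images.
- mill: Wooden pepper mill, 170 mm tall, loose, standing upright on the worktop: foot 58 mm across, ball head 48 mm across, widest 130 to 140 mm above the foot, and a small metal nut on top. Grip it by the head. 0.14 to 0.24 kg. Origin: centre of the underside; z up.
- salt: Round salt shaker of clear glass with a grey metal cap, 44 mm across at 30 mm height, tapering to 32 mm at 70 mm; cap 34 mm across at 75 to 80 mm (a good grip); 90 mm tall, loose, 0.1 kg. Starts in the middle well of a low rack (15 mm deep, floor at z = 10 mm) between two spice jars: 17 mm free each side along the row, open across it. Origin: centre of the underside; z up.
- dropper_bottle: Small brown glass dropper bottle with a black rubber bulb, 33 mm across up to 55 mm height, narrower above, 102 mm tall, round, loose, standing upright on the worktop. About 0.07 kg. Origin: centre of the underside; z up.
- garlic_bulb: Bulb of garlic, round, 56 mm across and 56 mm tall, loose, standing on a flat base 38 mm across, its widest part 20 to 30 mm up. Stalk up. About 0.035 kg. Origin: centre of the underside; z up.
- holder_large: Square block of light wood, 86 x 86 x 30 mm, fixed to the worktop, with one round well in the middle of its top: 72 mm across, 22 mm deep (floor 8 mm above the worktop), mouth bevelled 3 mm wider all round. It is the block with the widest well. Origin: centre of the underside; z up, x and y along its sides.
- holder_medium: Square block of light wood, 86 x 86 x 30 mm, fixed to the worktop, with one round well in the middle of its top: 56 mm across, 22 mm deep (floor 8 mm above the worktop), mouth bevelled 3 mm wider all round. It is the block with the middle-sized well. Origin: centre of the underside; z up, x and y along its sides.
- holder_small: Square block of light wood, 86 x 86 x 30 mm, fixed to the worktop, with one round well in the middle of its top: 43 mm across, 22 mm deep (floor 8 mm above the worktop), mouth bevelled 3 mm wider all round. It is the block with the narrowest well. Origin: centre of the underside; z up, x and y along its sides.
- dish: Shallow round pale glazed dish, 107 mm across, 17 mm high at the rim, its flat floor about 4 mm above the worktop and 60 mm across; fixed to the worktop. Origin: centre of the underside; z up.
- spice_jar_wide: Glass spice jar with a white screw lid, 47 mm across, 98 mm tall; it stands in the well at one end of the low wooden rack and stays there. The salt shaker stands midway between the two spice jars, 62 mm from each, in line with them. Origin: centre of the underside, which stands 10 mm above the worktop; z up. The rack is 196 x 68 x 25 mm, fixed to the worktop.
- spice_jar_slim: Glass spice jar with a black screw lid, 40 mm across, 105 mm tall; it stands in the well at the other end of the low wooden rack and stays there. The salt shaker stands midway between the two spice jars, 62 mm from each, in line with them. Origin: centre of the underside, which stands 10 mm above the worktop; z up. The rack is 196 x 68 x 25 mm, fixed to the worktop.

How it is judged (in metres and radians):
At the end, for the whole second after the job is handed in: Mill, shaker and bottle each stand on the floor of their own well (within 12 mm of its centre, tilt under 0.12 rad); garlic in the dish within 30 mm of its centre, underside below 25 mm, tilt under 0.7 rad; all at rest; both spice jars within 15 mm of their start, tilt under 0.2 rad (horizontal distance between mill and holder_large below 0.012 m and z of mill in the frame of holder_large between 0.002 and 0.014 m and angle between each of mill, salt, dropper_bottle's own z axis and vertical below 0.12 rad and horizontal distance between salt and holder_medium below 0.012 m and z of salt in the frame of holder_medium between 0.002 and 0.014 m and horizontal distance between dropper_bottle and holder_small below 0.012 m and z of dropper_bottle in the frame of holder_small between 0.002 and 0.014 m and horizontal distance between garlic_bulb and dish below 0.03 m and z of garlic_bulb in the frame of dish between -0.002 and 0.025 m and angle between garlic_bulb's own z axis and vertical below 0.7 rad and linear speed of each of mill, salt, dropper_bottle, garlic_bulb below 0.03 m/s and distance of each of spice_jar_wide, spice_jar_slim from where it was at the start of the episode below 0.015 m and angle between each of spice_jar_wide, spice_jar_slim's own z axis and vertical below 0.2 rad); the robot touches nothing.
It fails at once if a spice jar is pulled out of the rack or tipped (distance of any of spice_jar_wide, spice_jar_slim from where it was at the start of the episode above 0.02 m or angle between any of spice_jar_wide, spice_jar_slim's own z axis and vertical above 0.35 rad).
It fails at once if the mill is dropped into its block instead of being set down (horizontal distance between mill and holder_large below 0.025 m and z of mill in the frame of holder_large below 0.03 m and linear speed of mill above 0.5 m/s).
It fails at once if the salt is dropped into its block instead of being set down (horizontal distance between salt and holder_medium below 0.025 m and z of salt in the frame of holder_medium below 0.03 m and linear speed of salt above 0.5 m/s).
It fails at once if the dropper bottle is dropped into its block instead of being set down (horizontal distance between dropper_bottle and holder_small below 0.025 m and z of dropper_bottle in the frame of holder_small below 0.03 m and linear speed of dropper_bottle above 0.5 m/s).
It also fails if it takes over 120 s, if anything falls off the work surface, if the arm or the gripper's body presses on something with over 40 N, if the wrist force passes 120 N, or if a joint passes its speed limit or range.

## Working session

There is one attempt and no reset: what is moved stays moved. The work goes in short steps, Python scripts to look and compute and a shell command to move; the robot and the scene stay as the last step left them, time stands still between calls to the robot, and variables do not carry over. Pictures are saved under pics/ and viewed, at most 14 in all, crops included, and the job is handed in when it is done.

```bash
ls; mkdir -p pics
cat > h.py <<'E'
import numpy as np, cv2
from scipy.spatial.transform import Rotation as R
from workcell import *
def cam(name):
    m=camera_model(name)
    if 'tool_from_camera' in m:
        o=get_obs(); T=np.eye(4); T[:3,:3]=R.from_rotvec(o['orientation']).as_matrix(); T[:3,3]=o['ee_pos']
        return m,T@np.array(m['tool_from_camera'])
    T=np.eye(4); q=np.array(m['orientation'],float)
    T[:3,:3]=R.from_rotvec(q).as_matrix() if q.shape==(3,) else (q if q.shape==(3,3) else R.from_quat(q).as_matrix())
    T[:3,3]=m['origin']; return m,T
def shot(name,f=None):
    m,T=cam(name); im=get_image(name)
    if f: cv2.imwrite('pics/'+f,im[:,:,::-1])
    return m,T,im
def world(T,p): return T[:3,:3]@np.array(p)+T[:3,3]
def pix(m,T,P):
    c=T[:3,:3].T@(np.array(P,float)-T[:3,3]); return m['fx']*c[0]/c[2]+m['cx'],m['fy']*c[1]/c[2]+m['cy']
def ray(m,T,u,v,z):
    d=T[:3,:3]@np.array([(u-m['cx'])/m['fx'],(v-m['cy'])/m['fy'],1.]); s=(z-T[2,3])/d[2]; return T[:3,3]+s*d
NAMES="mill salt dropper_bottle garlic_bulb holder_large holder_medium holder_small dish spice_jar_wide spice_jar_slim".split()
def tool(P):
    """world TCP goal -> shift in tool axes, fraction of full scale"""
    o=get_obs(); return (R.from_rotvec(o['orientation']).inv().apply(np.array(P)-o['ee_pos'])/200).round(4)
E
python3 - <<'E'
from h import *
np.set_printoptions(precision=1,suppress=True)
o=get_obs(); print(o); print(tip_extent if not callable(tip_extent) else tip_extent())
for c in ['scene','side','wrist']:
    m,T,im=shot(c,c+'0.png'); print(c,m)
    for n in NAMES:
        print(n,[(world(T,d['xyz']).round(0),round(d['confidence'],2)) for d in pinpoint(n,c)[:2]])
E
```

```text
pics
{'t': 0.0, 'qpos': array([ 1.3,  0.4,  1.6,  0. ,  1.1, -0. ]), 'qvel': array([ 0.,  0.,  0., -0., -0., -0.]), 'joint_torque': array([  0. , -54.5, -27.4,   0.1,   0. ,  -0. ]), 'ee_pos': array([170. , 600.8, 204.8]), 'orientation': array([-0.4, -3.1,  0. ]), 'ft_force': array([-0.4,  0.5,  0.3]), 'moment': array([-0., -0., -0.]), 'grasp_force': 0.0, 'width': 87.72692618681074}
17.0
scene {'fx': 496.7857192559482, 'fy': 496.7857192559482, 'cx': 256.23061341662367, 'cy': 192.02116116297975, 'origin': array([-707.7, -814. ,  638.6]), 'orientation': array([-1.8,  0.9, -0.6])}
mill [(array([ 521., -135.,    1.]), 0.67)]
salt [(array([ 449., -326.,   11.]), 0.88)]
dropper_bottle [(array([417.,  95.,   0.]), 0.79)]
garlic_bulb [(array([413., 235.,   5.]), 0.46)]
holder_large [(array([419., -50.,   2.]), 0.69)]
holder_medium [(array([523.,  14.,   1.]), 0.97)]
holder_small [(array([508., 324.,   1.]), 0.91)]
dish [(array([521., 161.,  -1.]), 0.61)]
spice_jar_wide [(array([ 393., -298.,    9.]), 0.77)]
spice_jar_slim [(array([ 502., -350.,   13.]), 0.69)]
side {'fx': 473.63173174410014,
[... 422 characters left out ...]
([530.,  12.,   2.]), 0.51)]
holder_small [(array([507., 326.,   3.]), 0.71)]
dish [(array([521., 168.,  -3.]), 0.58)]
spice_jar_wide [(array([ 399., -298.,    7.]), 0.77)]
spice_jar_slim [(array([531.,  12.,   0.]), 0.74), (array([ 509., -350.,   12.]), 0.73)]
wrist {'fx': 340.93440176916647, 'fy': 340.93440176916647, 'cx': 253.88991585888732, 'cy': 188.39514142762107, 'tool_from_camera': array([[   0. ,   -1. ,   -0.3,   78.7],
       [   1. ,    0. ,    0. ,   -0.7],
       [  -0. ,   -0.3,    1. , -177.9],
       [   0. ,    0. ,    0. ,    1. ]])}
mill []
salt []
dropper_bottle []
garlic_bulb []
holder_large []
holder_medium []
holder_small []
dish []
spice_jar_wide []
spice_jar_slim []
```

View pics/scene0.png

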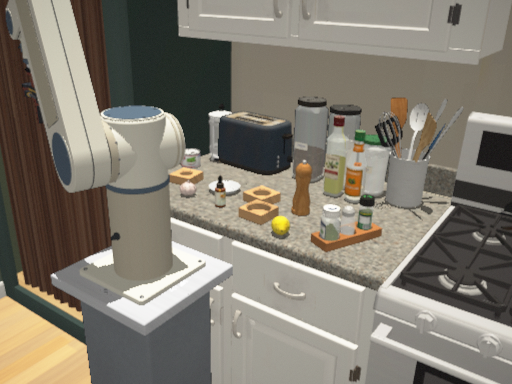

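View pics/side0.png

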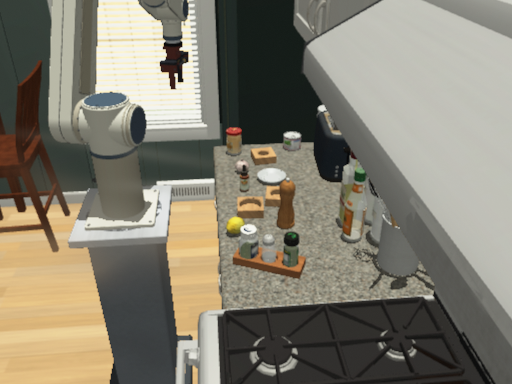

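Run:
```python
from h import *
np.set_printoptions(precision=3,suppress=True)
o=get_obs(); print(R.from_rotvec(o['orientation']).as_matrix())
# holder rims / mouth: refine from outline masks: fit by model silhouettes
m,T=cam('scene'); 
P=dict(mill=(525,-135,0),salt=(449.5,-325,10),dropper_bottle=(416.5,96,0),garlic_bulb=(415,233.5,0),holder_large=(420.5,-48,0),holder_medium=(527,13,0),holder_small=(507.5,325,0),dish=(521,165,0))
for c in ['scene','side']:
    m,T=cam(c)
    for n,p in P.items(): print(c,n,np.round(pix(m,T,p)))
```

```text
[[-0.962  0.272 -0.   ]
 [ 0.272  0.962 -0.   ]
 [ 0.    -0.    -1.   ]]
scene mill [300. 212.]
scene salt [346. 235.]
scene dropper_bottle [220. 204.]
scene garlic_bulb [187. 194.]
scene holder_large [258. 216.]
scene holder_medium [261. 200.]
scene holder_small [186. 180.]
scene dish [223. 190.]
side mill [284. 224.]
side salt [268. 261.]
side dropper_bottle [244. 189.]
side garlic_bulb [241. 171.]
side holder_large [249. 211.]
side holder_medium [278. 200.]
side holder_small [262. 159.]
side dish [271. 179.]
```

The scene shows the salt in the rack near (346,225) px, the mill at (301,190), the dropper at (220,195), the garlic at (188,188), the dish at (223,187) and three blocks at (258,211), (261,195) and (186,176). The projected network points agree with these. The lemon at (280,226) is a distractor. I'll move over the scene for a wrist view.

```bash
python3 -m jog '-0.92 -0.52 -0.75 0 0 -0.527 -1;-0.92 -0.52 -0.75 0 0 -0.527 -1;-0.92 -0.52 -0.75 0 0 -0.527 -1;-0.92 -0.52 -0.75 0 0 -0.527 -1;-0.92 -0.52 -0.75 0 0 -0.527 -1;-0.92 -0.52 -0.75 0 0 -0.527 -1;-0.92 -0.52 -0.75 0 0 -0.527 -1;-0.92 -0.52 -0.75 0 0 -0.527 -1'
python3 -m jog '-0.3 -1 0 0 0 0 -1;-0.3 -1 0 0 0 0 -1;-0.3 -1 0 0 0 0 -1;-0.3 -1 0 0 0 0 -1;-0.3 -1 0 0 0 0 -1;-0.3 -1 0 0 0 0 -1'
cat > look.py <<'E'
from h import *
import sys
np.set_printoptions(precision=3,suppress=True)
c=sys.argv[1]; f=sys.argv[2]
m,T,im=shot(c,f+'.png'); o=get_obs(); print(o['ee_pos'],R.from_rotvec(o['orientation']).as_matrix().round(3).tolist())
for n in sys.argv[3:] or NAMES:
    print(n,[(world(T,d['xyz']).round(1),round(d['confidence'],2)) for d in pinpoint(n,c)[:2]])
E
python3 look.py wrist w1
```

```text
t: 2.45
ee_pos: [318.1, 451.3, 354.5]
orientation: [0.0, -3.14, 0.001]
ft_force: [0.5, 0.7, 0.2]
width: 87.9
grasp_force: 0.0
t: 3.05
ee_pos: [378.5, 250.9, 354.5]
orientation: [-0.002, -3.14, 0.001]
ft_force: [0.2, 0.8, 0.1]
width: 87.8
grasp_force: 0.0
[378.405 251.963 354.712] [[-1.0, 0.0, -0.002], [0.0, 1.0, -0.0], [0.002, -0.0, -1.0]]
mill [(array([ 530.6, -132. ,   -3.8]), 0.57)]
salt []
dropper_bottle [(array([413.6,  91.3,  -5.5]), 0.72)]
garlic_bulb [(array([415.6, 234.5,  -3.6]), 0.86)]
holder_large [(array([417.3, -48.3,  -0.7]), 0.64), (array([414. ,  92.3,  -2.4]), 0.56)]
holder_medium [(array([522.2,   8.9,   1.3]), 0.8), (array([518.4, 157.8,  -1.2]), 0.68)]
holder_small [(array([508. , 326.7,   0.1]), 0.68), (array([418. , 232.8,  -5. ]), 0.16)]
dish [(array([519.4, 160.4,  -0.3]), 0.98)]
spice_jar_wide []
spice_jar_slim []
```

View pics/w1.png

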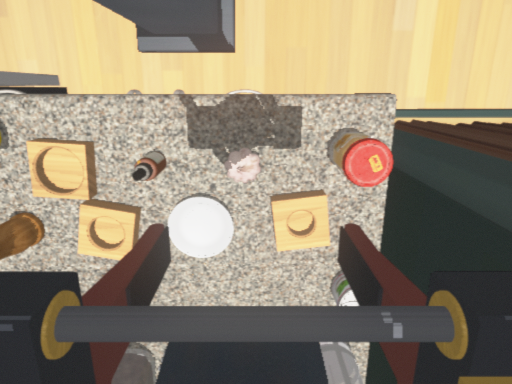

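The wrist view shows the large well at (62,168) px, the medium at (108,230), the small at (300,222), the dish at (200,226) and the garlic at (243,165). This matches the network. I'll take the garlic first.

```bash
python3 -m jog '-0.185 -0.09 -0 0 0 0 -1;-0.185 -0.09 1 0 0 0 -1;-0.185 -0.09 1 0 0 0 -1;-0.185 -0.09 1 0 0 0 -1;-0.185 -0.09 1 0 0 0 -1;-0.185 -0.09 1 0 0 0 -1;-0.185 -0.09 1 0 0 0 -1'
python3 look.py wrist w2 garlic_bulb dish holder_small dropper_bottle
```

```text
t: 4.3
ee_pos: [416.0, 233.3, 156.0]
orientation: [0.0, -3.14, 0.001]
ft_force: [0.0, -0.0, 0.9]
width: 87.8
grasp_force: 0.0
[417.158 233.908 157.391] [[-1.0, -0.0, 0.002], [-0.0, 1.0, 0.001], [-0.002, 0.001, -1.0]]
garlic_bulb [(array([416.6, 236.3,  -4.3]), 0.79), (array([518.9, 161.4,  -0.3]), 0.25)]
dish [(array([521.2, 159.1,  -1.7]), 0.67)]
holder_small [(array([506. , 323.9,   1.1]), 0.77)]
dropper_bottle [(array([411.6,  92.1,  -7.2]), 0.63)]
```

View pics/w2.png

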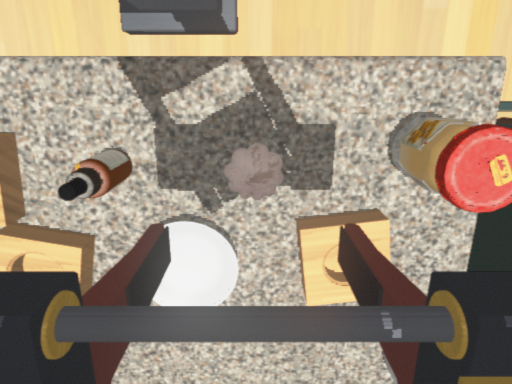

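The garlic sits at (255,170) px, centred between the jaws. I'll descend, grip and lift.

```bash
python3 -m jog '0 0 0.2 0 0 0 -1;0 0 0.4 0 0 0 -1;0 0 0.63 0 0 0 -1;0 0 0.63 0 0 0 -1;0 0 0.63 0 0 0 -0.2;0 0 0.63 0 0 0 1;0 0 0.63 0 0 0 1;0 0 0.63 0 0 0 1'
python3 -m jog '0 0 0 0 0 0 1;0 0 0 0 0 0 1;0 0 0 0 0 0 1;0 0 -0.2 0 0 0 1;0 0 -0.4 0 0 0 1;0 0 -0.4 0 0 0 1'
python3 -c "
from h import *
print(tool((519.5,161,36)))"
```

```text
t: 5.35
ee_pos: [417.3, 233.9, 31.7]
orientation: [-0.0, 3.138, 0.003]
ft_force: [0.5, -0.5, 0.1]
width: 59.7
grasp_force: 0.0
t: 5.95
ee_pos: [418.7, 234.7, 113.5]
orientation: [-0.0, 3.135, 0.006]
ft_force: [0.8, -0.4, 0.1]
width: 11.6
grasp_force: 0.0
[-0.5013 -0.37    0.3897]
```

```bash
python3 -m jog '0 0 0 0 0 0 -1;0 0 0 0 0 0 -1;0 0 0 0 0 0 -1;0 0 0 0 0 0 -1;0 0 0 0 0 0 -1;0 0 -0.3 0 0 0 -1;0 0 -0.3 0 0 0 -1;0 0 -0.3 0 0 0 -1'
python3 look.py wrist w3 garlic_bulb;python3 look.py side s3 garlic_bulb
```

```text
t: 6.75
ee_pos: [417.2, 233.9, 171.1]
orientation: [-0.0, 3.138, 0.003]
ft_force: [-0.2, 0.2, -1.0]
width: 71.7
grasp_force: 0.0
[416.189 233.367 169.777] [[-1.0, -0.0, 0.001], [-0.0, 1.0, 0.001], [-0.001, 0.001, -1.0]]
garlic_bulb [(array([418.8, 235.6,  -4.1]), 0.81)]
[415.163 232.794 168.533] [[-1.0, -0.0, -0.001], [-0.0, 1.0, -0.001], [0.001, -0.001, -1.0]]
garlic_bulb [(array([418.5, 232.5,   1.5]), 0.6)]
```

View pics/w3.png

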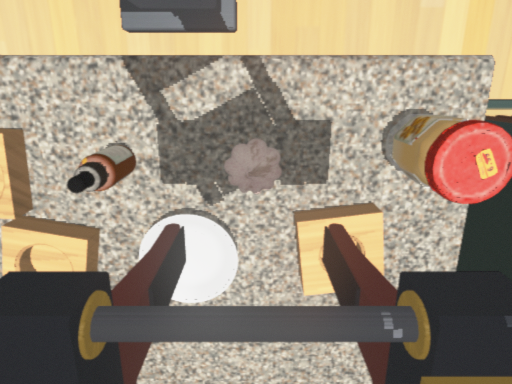

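The garlic is still standing at (253,163) px, so the first grip slid off too high. I'll retry lower and check the width.

```bash
python3 -m jog '0 0 0.25 0 0 0 -1;0 0 0.5 0 0 0 -1;0 0 0.73 0 0 0 -1;0 0 0.73 0 0 0 -1;0 0 0.73 0 0 0 -1'
python3 -m jog '0 0 0 0 0 0 1;0 0 0 0 0 0 1;0 0 0 0 0 0 1;0 0 0 0 0 0 1;0 0 0 0 0 0 1;0 0 0 0 0 0 1'
python3 -m jog '0 0 0 0 0 0 1;0 0 0 0 0 0 1'
```

```text
t: 7.45
ee_pos: [414.8, 232.6, 22.8]
orientation: [0.0, -3.138, 0.003]
ft_force: [0.0, 0.7, 0.3]
width: 87.6
grasp_force: 0.0
t: 8.05
ee_pos: [416.1, 233.3, 24.0]
orientation: [-0.0, 3.141, 0.0]
ft_force: [0.2, 0.5, -0.3]
width: 43.1
grasp_force: 0.0
t: 8.25
ee_pos: [415.9, 233.2, 23.6]
orientation: [0.0, -3.142, 0.0]
ft_force: [-0.9, -0.2, 10.1]
width: 28.5
grasp_force: 25.8
```

```bash
python3 -m jog '0 0 0 0 0 0 1;0 0 0 0 0 0 1'
python3 - <<'E'
from h import *
for c in ['wrist','side','scene']:
    m,T,im=shot(c)
    u,v=pix(m,T,(416,233,25)); print(c,u,v,[(world(T,d['xyz']).round(1),round(d['confidence'],2)) for d in pinpoint('garlic_bulb',c)[:2]])
    if c=='wrist': a=im
    else:
        u,v=int(u),int(v); p=im[max(v-50,0):v+50,u-65:u+65]; p=cv2.resize(p,(520,400),interpolation=cv2.INTER_CUBIC); cv2.imwrite('pics/g_'+c+'.png',p[:,:,::-1])
b=np.hstack([cv2.resize(a,(400,300)),cv2.resize(cv2.imread('pics/g_side.png')[:,:,::-1],(390,300))]); cv2.imwrite('pics/g4.png',b[:,:,::-1])
E
```

```text
t: 8.45
ee_pos: [416.1, 233.3, 24.0]
orientation: [-0.0, 3.141, 0.0]
ft_force: [-1.2, -1.3, 8.1]
width: 26.7
grasp_force: 25.2
wrist 254.03826345811706 233.281242768465 [(array([417.7, 238.2,  -0.7]), 0.7)]
side 241.09457778959708 165.3858653527742 [(array([ 397.7, -297.8,   11.4]), 0.64), (array([418.8, 235.9,   1.9]), 0.61)]
scene 187.3145972720249 187.2105603516296 [(array([414. , 237. ,   2.1]), 0.61)]
```

View pics/g4.png

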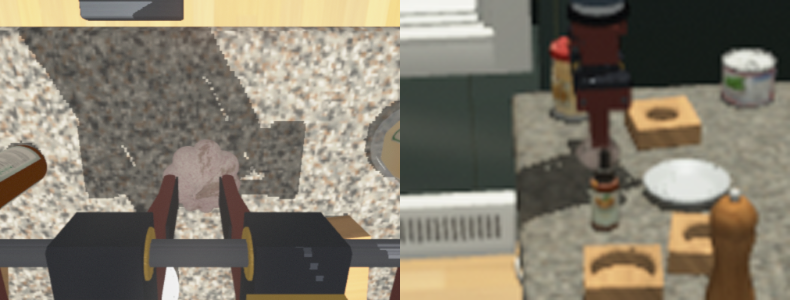

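Run:
```python
from h import *
m,T,a=shot('wrist'); a=a.copy()
S=[]
def crop(m,T,im,k,w,h):
    u,v=[int(x) for x in pix(m,T,(416,234,25))]; x0=u-w//2;y0=max(v-h//2,0)
    p=cv2.resize(im[y0:y0+h,x0:x0+w],None,fx=k,fy=k,interpolation=cv2.INTER_CUBIC)
    for y in (233-13.5,233+13.5):
        for z in (7,26):
            q=pix(m,T,(416,y,z)); cv2.circle(p,(int((q[0]-x0)*k),int((q[1]-y0)*k)),2,(255,0,0) if z==7 else (0,255,0),-1)
    return p
A=crop(m,T,a,3,130,190)
m,T,b=shot('scene'); B=crop(m,T,b.copy(),8,48,71)
cv2.imwrite('pics/g5.png',np.hstack([A[:568],B[:568]])[:,:,::-1])
```

```text
(no output)
```

View pics/g5.png

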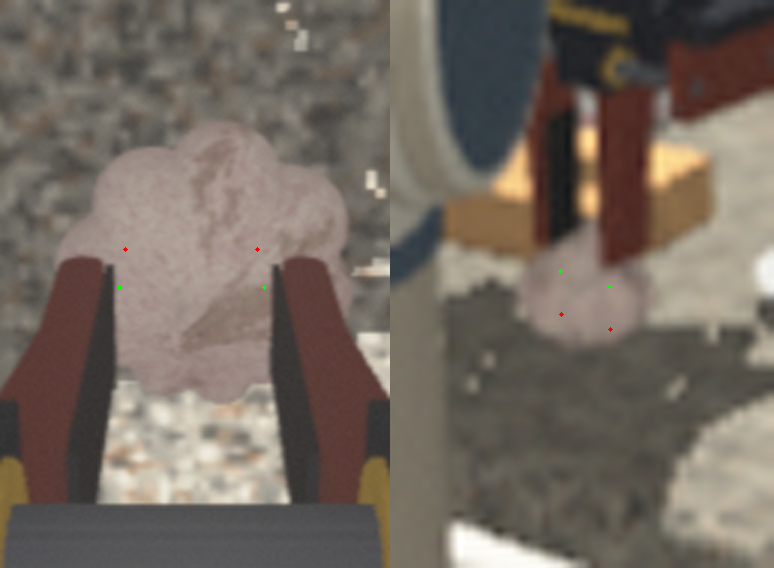

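The picture shows the fingertips riding on the garlic's shoulder, at about (625,262) in the right crop. That is roughly 30 mm above where the stated tip extent puts them (red dots). I'll touch a bare spot of the worktop with closed fingers to measure the true tip length.

```bash
python3 -m jog '0 0 0 0 0 0 -1;0 0 0 0 0 0 -1;0 0 0 0 0 0 -1;0 0 0 0 0 0 -1;0 0 -0.25 0 0 0 -1;0 0 -0.4 0 0 0 -1;0 0 -0.4 0 0 0 -1'
python3 -m jog '0 -0.34 0 0 0 0 1;0 -0.34 0 0 0 0 1;0 -0.34 0 0 0 0 1;0 -0.34 0 0 0 0 1;0 -0.34 0.25 0 0 0 1;0 -0.34 0.25 0 0 0 1;0 -0.34 0.25 0 0 0 1;0 -0.34 0.25 0 0 0 1'
python3 -c "
from h import *
print(tip_extent)
o=get_obs();print(o['ee_pos'],o['width'])
m,T,im=shot('wrist','w6.png');print([(world(T,d['xyz']).round(1),d['confidence']) for d in pinpoint('garlic_bulb','wrist')])"
```

```text
t: 9.55
ee_pos: [418.3, 234.5, 106.7]
orientation: [-0.0, 3.136, 0.005]
ft_force: [0.7, 0.0, 0.1]
width: 79.3
grasp_force: 0.0
t: 10.35
ee_pos: [416.7, 166.0, 54.9]
orientation: [-0.001, 3.14, 0.001]
ft_force: [0.3, 0.1, 0.5]
width: 22.6
grasp_force: 0.0
17.0
[416.70333844 165.97962887  54.94969579] 22.574952824366992
[(array([415.8, 235.9,  -1.3]), 0.64)]
```

```bash
python3 -m jog '0 0 0.1 0 0 0 1;0 0 0.16 0 0 0 1;0 0 0.16 0 0 0 1;0 0 0.16 0 0 0 1'
```

```text
t: 10.85
ee_pos: [416.0, 165.3, 22.1]
orientation: [-0.0, 3.141, 0.0]
ft_force: [-0.3, 0.9, 0.5]
width: 0.6
grasp_force: 0.0
```

```bash
python3 -m jog '0 0 0.025 0 0 0 1;0 0 0.025 0 0 0 1;0 0 0.05 0 0 0 1;0 0 0.05 0 0 0 1'
python3 -m jog '0 0 0.025 0 0 0 1;0 0 0.025 0 0 0 1'
```

```text
t: 11.25
ee_pos: [415.7, 165.1, 11.2]
orientation: [0.0, -3.141, 0.0]
ft_force: [0.0, -0.2, -0.0]
width: 0.3
grasp_force: 0.0
t: 11.45
ee_pos: [415.6, 165.1, 6.1]
orientation: [0.0, -3.141, 0.0]
ft_force: [-0.1, 0.8, -0.1]
width: 0.5
grasp_force: 0.0
```

```bash
python3 -m jog '0 0 0.02 0 0 0 1;0 0 0.02 0 0 0 1'
python3 -m jog '0 0 0.02 0 0 0 1;0 0 0.02 0 0 0 1'
```

```text
t: 11.65
ee_pos: [415.7, 165.1, 2.2]
orientation: [0.0, -3.141, 0.0]
ft_force: [0.5, -0.5, -0.0]
width: 0.5
grasp_force: 0.0
t: 11.85
ee_pos: [415.7, 165.1, -1.8]
orientation: [0.0, -3.141, 0.0]
ft_force: [0.4, -0.7, 0.3]
width: 0.4
grasp_force: 0.0
```

```bash
python3 -m jog '0 0 0.015 0 0 0 1;0 0 0.015 0 0 0 1'
```

```text
t: 12.05
ee_pos: [415.8, 165.1, -4.7]
orientation: [0.0, -3.141, 0.0]
ft_force: [-0.2, 0.1, 0.3]
width: 0.3
grasp_force: 0.0
```

```bash
python3 -m jog '0 0 0.015 0 0 0 1;0 0 0.015 0 0 0 1'
```

```text
t: 12.25
ee_pos: [415.8, 165.2, -7.7]
orientation: [0.0, -3.141, 0.0]
ft_force: [-0.5, 0.1, 0.0]
width: 0.4
grasp_force: 0.0
```

```bash
python3 -m jog '0 0 0.015 0 0 0 1;0 0 0.015 0 0 0 1'
```

```text
t: 12.45
ee_pos: [415.8, 165.2, -10.7]
orientation: [0.0, -3.141, 0.0]
ft_force: [-0.2, 0.8, 0.3]
width: 0.5
grasp_force: 0.0
```

Run:
```python
from h import *
out=[]
for c,k,w,h in (('scene',10,40,57),('side',10,40,57)):
    m,T,im=shot(c); u,v=[int(x) for x in pix(m,T,(416,165,20))]; x0=u-w//2;y0=v-h//2
    p=cv2.resize(im[y0:y0+h,x0:x0+w],None,fx=k,fy=k,interpolation=cv2.INTER_CUBIC)
    for z in (0,20,40):
        q=pix(m,T,(416,165,z)); cv2.circle(p,(int((q[0]-x0)*k),int((q[1]-y0)*k)),3,(255,255,0) if z==0 else (0,255,0),-1)
    out.append(p)
cv2.imwrite('pics/t7.png',np.hstack(out)[:,:,::-1]); print(get_obs()['ee_pos'],get_obs()['ft_force'])
```

```text
[415.85416175 165.18438645 -10.52665993] [-0.08820954  0.09026265  0.33549829]
```

View pics/t7.png

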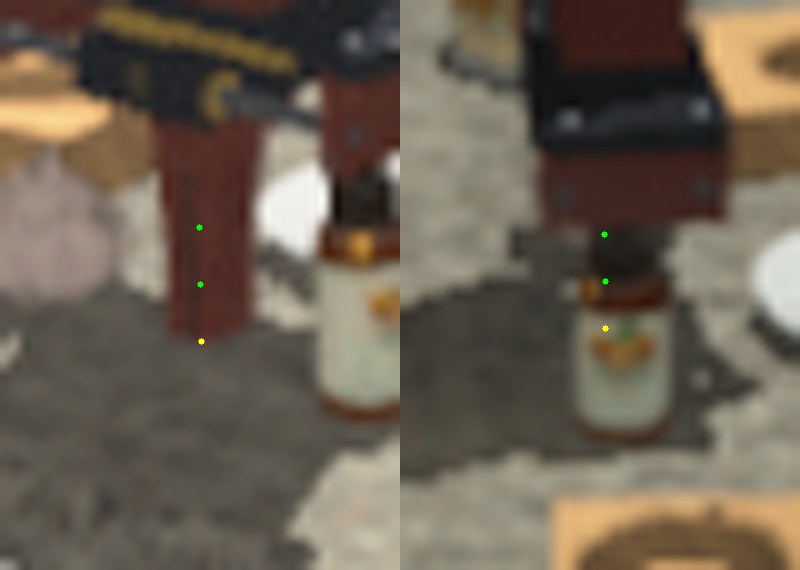

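The scene view shows the closed tip at (205,338), about 1–2 mm above the worktop dot at (201,341). I'll touch once more.

```bash
python3 -m jog '0 0 0.01 0 0 0 1;0 0 0.01 0 0 0 1'
```

```text
t: 12.75
ee_pos: [415.9, 165.2, -12.5]
orientation: [0.0, -3.141, 0.0]
ft_force: [0.3, 0.2, 0.1]
width: 0.5
grasp_force: 0.0
```

```bash
python3 -m jog '0 0 0.01 0 0 0 1;0 0 0.01 0 0 0 1'
```

```text
t: 12.95
ee_pos: [415.8, 165.2, -14.6]
orientation: [0.0, -3.141, 0.0]
ft_force: [0.7, -0.3, 0.7]
width: 0.5
grasp_force: 0.0
```

```bash
python3 -m jog '0 0 0.01 0 0 0 1;0 0 0.01 0 0 0 1'
```

```text
t: 13.15
ee_pos: [415.8, 165.2, -16.6]
orientation: [0.0, -3.141, 0.0]
ft_force: [-0.0, 0.4, 0.4]
width: 0.5
grasp_force: 0.0
```

```bash
python3 -m jog '0 0 0.01 0 0 0 1;0 0 0.01 0 0 0 1'
```

```text
t: 13.35
ee_pos: [415.9, 165.2, -16.9]
orientation: [-0.0, 3.141, 0.0]
ft_force: [-4.9, -2.4, 28.3]
width: 0.3
grasp_force: 14.2
```

The worktop contact came at TCP z ≈ −16.7, so the tips are about 17 mm behind the reported TCP: tip z = TCP z + 17 and grasp z ≈ TCP z + 36. I'll use that and return to the garlic.

```bash
python3 -m jog '0 0 -0.2 0 0 0 -1;0 0 -0.4 0 0 0 -1;0 0 -0.4 0 0 0 -1;0 0.1 -0.4 0 0 0 -1;0 0.35 -0.4 0 0 0 -1;0 0.35 -0.4 0 0 0 -1;0 0.35 -0.4 0 0 0 -1;0 0.35 -0.4 0 0 0 -1'
python3 -m jog '0 0 0 0 0 0 -1;0 0 0 0 0 0 -1;0 0 0 0 0 0 -1;0 0 0 0 0 0 -1;0 0 0 0 0 0 -1;0 0 0 0 0 0 -1'
python3 -m jog '0 0 0.2 0 0 0 -1;0 0 0.355 0 0 0 -1;0 0 0.355 0 0 0 -1;0 0 0.355 0 0 0 1;0 0 0.355 0 0 0 1;0 0 0.355 0 0 0 1;0 0 0.355 0 0 0 1;0 0 0.355 0 0 0 1'
python3 -m jog '0 0 0 0 0 0 1;0 0 0 0 0 0 1'
```

```text
t: 14.15
ee_pos: [415.1, 234.3, 60.9]
orientation: [0.0, -3.14, 0.002]
ft_force: [-0.8, 0.3, 0.9]
width: 61.1
grasp_force: 0.0
t: 14.75
ee_pos: [416.0, 235.2, 61.6]
orientation: [0.0, 3.141, 0.0]
ft_force: [0.5, -1.0, -0.0]
width: 87.6
grasp_force: 0.0
t: 15.55
ee_pos: [416.6, 235.6, -8.5]
orientation: [-0.0, 3.14, 0.001]
ft_force: [-1.1, 1.0, 6.6]
width: 54.3
grasp_force: 30.0
t: 15.75
ee_pos: [416.6, 235.6, -8.5]
orientation: [-0.0, 3.14, 0.001]
ft_force: [-0.5, 1.1, 7.9]
width: 54.2
grasp_force: 30.0
```

Gripped at 54 mm. I'll carry it to the dish.

```bash
python3 -m jog '0 0 -0.2 0 0 0 1;0 0 -0.3 0 0 0 1;-0.2 -0.15 -0.3 0 0 0 1;-0.4 -0.3 -0.3 0 0 0 1;-0.517 -0.373 -0.3 0 0 0 1;-0.517 -0.373 -0.3 0 0 0 1;-0.517 -0.373 -0.3 0 0 0 1'
python3 -m jog '0 0 0.1 0 0 0 1;0 0 0.2 0 0 0 1;0 0 0.26 0 0 0 1;0 0 0.27 0 0 0 1;0 0 0.275 0 0 0 1;0 0 0.275 0 0 0 1'
```

```text
t: 16.45
ee_pos: [519.0, 160.2, 50.5]
orientation: [-0.002, -3.141, 0.0]
ft_force: [-0.5, -0.4, 0.2]
width: 54.3
grasp_force: 30.0
t: 17.05
ee_pos: [518.5, 161.1, -4.1]
orientation: [0.002, -3.141, 0.0]
ft_force: [0.6, 0.2, -0.7]
width: 53.9
grasp_force: 30.0
```

```bash
python3 -m jog '0 0 0 0 0 0 -0.6;0 0 0 0 0 0 -0.6;0 0 0 0 0 0 -0.6;0 0 0 0 0 0 -0.6;0 0 -0.2 0 0 0 -0.6;0 0 -0.4 0 0 0 -0.6;0 0 -0.6 0 0 0 -0.6;0 0 -0.6 0 0 0 -0.6'
python3 -m jog '0.3 0.2 -0.35 0 0 0 -1;0.6 0.2 -0.35 0 0 0 -1;0.6 0.2 -0.35 0 0 0 -1;0.6 0.2 -0.35 0 0 0 -1;0.6 0.2 -0.35 0 0 0 -1'
python3 look.py wrist w8
```

```text
t: 17.85
ee_pos: [522.8, 161.4, 120.5]
orientation: [-0.0, 3.133, 0.003]
ft_force: [0.5, -0.3, -0.4]
width: 70.3
grasp_force: 0.0
t: 18.35
ee_pos: [399.0, 200.8, 185.6]
orientation: [-0.003, 3.141, 0.0]
ft_force: [0.4, 0.1, 0.5]
width: 87.8
grasp_force: 0.0
[399.795 200.669 185.337] [[-1.0, -0.001, 0.001], [-0.001, 1.0, -0.0], [-0.001, -0.0, -1.0]]
mill [(array([419.7, -42.7,  -0.6]), 0.72)]
salt []
dropper_bottle [(array([411.8,  92.7,  -4.7]), 0.96)]
garlic_bulb [(array([519. , 163.6,  -1.4]), 0.71)]
holder_large [(array([419.2, -42.9,   0.1]), 0.78)]
holder_medium [(array([521.3,   9.9,   3.3]), 0.59)]
holder_small [(array([506.8, 322.8,   1.5]), 0.64)]
dish [(array([519.3, 161.7,  -0.4]), 0.66)]
spice_jar_wide []
spice_jar_slim []
```

View pics/w8.png

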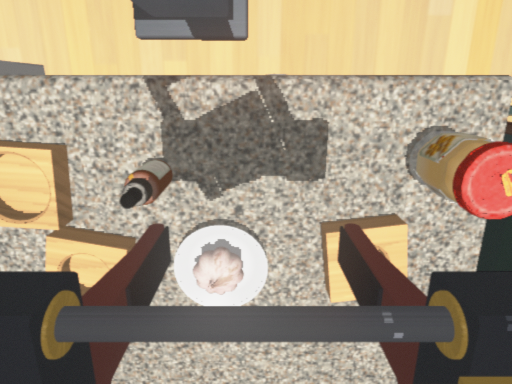

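The garlic sits in the dish, both centred near (218,268) px. Next is the dropper at about (413,93).

```bash
python3 -m jog '-0.066 -0.25 0 0 0 0 -1;-0.066 -0.536 0 0 0 0 -1;-0.066 -0.536 0.1 0 0 0 -1;-0.066 -0.536 0.3 0 0 0 -1;-0.066 -0.536 0.3 0 0 0 -1;-0.066 -0.536 0.3 0 0 0 -1'
python3 look.py wrist w9 dropper_bottle holder_medium
python3 - <<'E'
from h import *
d=outline_of('dropper_bottle','wrist')[0]; ys,xs=np.nonzero(d['mask']); print(d['confidence'],xs.min(),xs.max(),ys.min(),ys.max(),xs.mean(),ys.mean())
m,T=cam('wrist')
for p in ((413,93,0),(413,93,102),(396.5,93,0),(396.5,93,55),(413,76.5,55),(413,109.5,55)): print(p,np.round(pix(m,T,p)))
E
```

```text
t: 19.5
ee_pos: [412.1, 93.4, 125.6]
orientation: [0.0, -3.14, 0.001]
ft_force: [-1.0, -0.2, 0.2]
width: 87.8
grasp_force: 0.0
[413.022  93.713 126.411] [[-1.0, -0.001, 0.0], [-0.001, 1.0, 0.0], [-0.0, 0.0, -1.0]]
dropper_bottle [(array([410. ,  93.6,  -4.8]), 0.76)]
holder_medium [(array([521.4,  11. ,   0.7]), 0.88)]
0.87 234 277 158 221 255.4389520514088 188.89866534849233
(413, 93, 0) [253. 175.]
(413, 93, 102) [253. 216.]
(396.5, 93, 0) [253. 158.]
(396.5, 93, 55) [253. 173.]
(413, 76.5, 55) [231. 193.]
(413, 109.5, 55) [274. 193.]
```

View pics/w9.png

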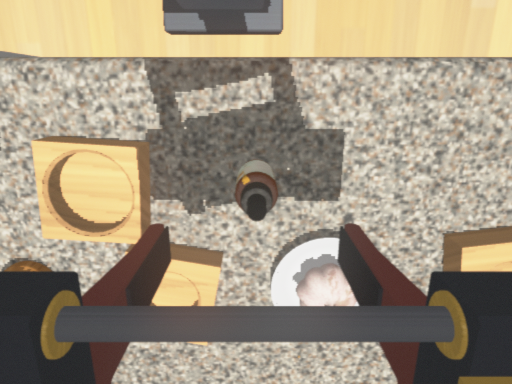

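The dropper spans rows 158–221 and columns 234–277, which fits x=413, y=95. I'll go down and grip its body.

```bash
python3 -m jog '0 0.006 0.2 0 0 0 -1;0 0.006 0.4 0 0 0 -1;0 0.006 0.585 0 0 0 -1;0 0.006 0.585 0 0 0 -1;0 0.006 0.585 0 0 0 0;0 0.006 0.585 0 0 0 1;0 0.006 0.585 0 0 0 1;0 0.006 0.585 0 0 0 1'
python3 -m jog '0 0 0 0 0 0 1;0 0 0 0 0 0 1;0 0 0 0 0 0 1;0 0 0 0 0 0 1;0 0 0 0 0 0 1;0 0 0 0 0 0 1'
```

```text
t: 20.5
ee_pos: [413.8, 94.9, 10.2]
orientation: [-0.0, 3.138, 0.001]
ft_force: [0.7, 0.6, 0.5]
width: 59.0
grasp_force: 0.0
t: 21.1
ee_pos: [412.6, 94.6, 8.6]
orientation: [-0.0, 3.142, -0.0]
ft_force: [0.7, -0.3, 3.4]
width: 31.8
grasp_force: 30.0
```

Held at 31.8 mm. I'll lift and stop where the wrist camera sees the small well clearly.

```bash
python3 -m jog '0 0 -0.2 0 0 0 1;0 0 -0.4 0 0 0 1;0 0 -0.65 0 0 0 1;0.1 0.25 -0.95 0 0 0 1;0.14 0.5 -0.95 0 0 0 1;0.14 0.75 -0.95 0 0 0 1;0.14 1 -0.95 0 0 0 1;0.14 1 -0.95 0 0 0 1'
python3 -m jog '0 0.15 0 0 0 0 1;0 0.15 0 0 0 0 1;0 0.15 0 0 0 0 1;0 0.15 0 0 0 0 1'
python3 look.py wrist w10 holder_small dish
cat > well.py <<'E'
from h import *
import sys
# dominant direct circle fit: wood top at z=30; find well by rectified top view
f,x,y,r=sys.argv[1],*map(float,sys.argv[2:5])
im=cv2.imread('pics/'+f)[:,:,::-1]; m,T=cam('wrist')
s=4; n=60
gx,gy=np.meshgrid(np.arange(-n,n,1/s),np.arange(-n,n,1/s)) # gx->Y, gy->X
P=np.stack([x+gy,y+gx,np.full_like(gx,30)],-1)-T[:3,3]; c=P@T[:3,:3]
u=(m['fx']*c[...,0]/c[...,2]+m['cx']).astype('f4'); v=(m['fy']*c[...,1]/c[...,2]+m['cy']).astype('f4')
t=cv2.remap(im,u,v,cv2.INTER_LINEAR); cv2.imwrite('pics/rect_'+f,t[:,:,::-1])
g=cv2.GaussianBlur(cv2.cvtColor(t,cv2.COLOR_RGB2GRAY),(0,0),3)
C=cv2.HoughCircles(g,cv2.HOUGH_GRADIENT,1,5,param1=40,param2=12,minRadius=int((r-2)*s),maxRadius=int((r+5)*s))
for k in (C[0][:5] if C is not None else []): print('circle X %.1f Y %.1f r %.1f'%(x+k[1]/s-n,y+k[0]/s-n,k[2]/s))
b=(t[...,0].astype(int)-t[...,2]>45).astype('u1'); b=cv2.morphologyEx(b,cv2.MORPH_CLOSE,np.ones((9,9)))
k,L,st,ce=cv2.connectedComponentsWithStats(b); i=L[b.shape[0]//2-0,b.shape[1]//2]
(cx,cy),wh,a=cv2.minAreaRect(max(cv2.findContours(b,cv2.RETR_EXTERNAL,cv2.CHAIN_APPROX_NONE)[0],key=cv2.contourArea)); print('wood rect X %.1f Y %.1f'%(x+cy/s-n,y+cx/s-n),np.array(wh)/s,a)
E
python3 well.py w10.png 507 324.7 21.5
```

```text
t: 21.9
ee_pos: [384.3, 298.1, 199.1]
orientation: [-0.004, 3.14, 0.003]
ft_force: [-0.0, -0.2, -0.3]
width: 31.6
grasp_force: 30.0
t: 22.3
ee_pos: [384.0, 323.6, 198.1]
orientation: [-0.0, -3.141, 0.002]
ft_force: [0.5, -0.1, -1.5]
width: 31.5
grasp_force: 30.0
[384.211 323.46  198.216] [[-1.0, 0.001, -0.001], [0.001, 1.0, -0.001], [0.001, -0.001, -1.0]]
holder_small []
dish [(array([519. , 158.6,  -2.1]), 0.77)]
circle X 485.9 Y 318.8 r 25.8
circle X 548.1 Y 324.8 r 24.3
circle X 470.9 Y 368.1 r 22.8
circle X 545.9 Y 376.6 r 20.6
wood rect X 483.3 Y 324.8 [81.46133423 44.26779938] 2.683774948120117
```

View pics/rect_w10.png

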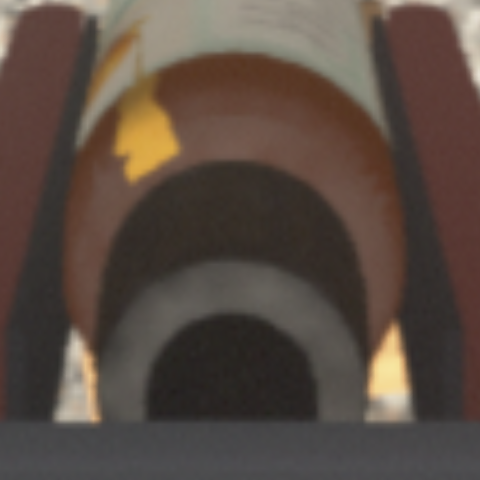

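The rectified crop is blocked by the held bottle (its bulb is at (230,370)). I'll measure the wells from the earlier clear wrist view w1 instead.

```bash
sed -i "s/^im=cv2/E=[float(q) for q in sys.argv[5:8]]\nim=cv2/; s/m,T=cam('wrist')/m=camera_model('wrist'); B=np.eye(4); B[:3,:3]=np.diag([-1.,1,-1]); B[:3,3]=E; T=B@np.array(m['tool_from_camera'])/" well.py
for a in "w1 507 324.7 21.5 378.4 252 354.7" "w1 525 11 28 378.4 252 354.7" "w1 419.5 -46 36 378.4 252 354.7" "w9 419.5 -46 36 413 93.7 126.4" "w8 507 324.7 21.5 399.8 200.7 185.3"; do set -- $a; f=$1; shift; echo $a; python3 well.py $f.png $*; cp pics/rect_$f.png pics/r_$f$1.png; done
python3 - <<'E'
import cv2,numpy as np
a=[cv2.imread('pics/'+f)[::2,::2] for f in ('r_w1507.png','r_w1525.png','r_w1419.5.png')]
for x in a: cv2.drawMarker(x,(120,120),(0,0,255),0,8,1)
cv2.imwrite('pics/rr.png',np.hstack(a))
E
```

```text
w1 507 324.7 21.5 378.4 252 354.7
circle X 505.6 Y 326.1 r 20.6
circle X 504.1 Y 325.6 r 21.9
circle X 497.6 Y 323.1 r 20.6
circle X 502.9 Y 326.6 r 23.2
circle X 496.4 Y 324.3 r 22.4
wood rect X 503.1 Y 327.1 [97.80865479 92.25960541] 83.7131118774414
w1 525 11 28 378.4 252 354.7
circle X 522.1 Y 16.1 r 27.7
circle X 521.9 Y 17.4 r 28.7
circle X 513.4 Y 25.1 r 28.0
circle X 523.4 Y 14.9 r 26.4
circle X 520.6 Y 16.9 r 28.9
wood rect X 517.2 Y 8.3 [121.08724213 101.53440094] 9.01932144165039
w1 419.5 -46 36 378.4 252 354.7
circle X 419.6 Y -42.9 r 35.5
circle X 420.4 Y -43.9 r 34.9
circle X 420.6 Y -41.9 r 36.7
circle X 421.4 Y -40.1 r 38.5
circle X 418.1 Y -41.9 r 37.2
wood rect X 425.8 Y -36.2 [106.32771301 105.02093506] 3.5395591259002686
w9 419.5 -46 36 413 93.7 126.4
circle X 419.6 Y -44.9 r 35.3
circle X 419.9 Y -43.6 r 36.3
circle X 419.9 Y -46.1 r 34.2
circle X 418.4 Y -44.4 r 36.5
circle X 421.1 Y -42.9 r 37.5
wood rect X 423.8 Y -38.8 [102.88961792 105.50240326] 3.4376649856567383
w8 507 324.7 21.5 399.8 200.7 185.3
circle X 506.9 Y 320.8 r 24.0
circle X 484.6 Y 358.3 r 19.8
circle X 497.6 Y 314.1 r 23.2
circle X 531.9 Y 299.6 r 19.6
circle X 506.4 Y 322.1 r 25.5
wood rect X 501.0 Y 322.1 [99.24726868 92.58781433] 83.50065612792969Traceback (most recent call last):
  File "<stdin>", line 3, in <module>
cv2.error: OpenCV(4.12.0) :-1: error: (-5:Bad argument) in function 'drawMarker'
> Overload resolution failed:
>  - Layout of the output array img is incompatible with cv::Mat
>  - Expected Ptr<cv::UMat> for argument 'img'
```

Run:
```python
import cv2,numpy as np
a=[np.ascontiguousarray(cv2.imread('pics/'+f)[::2,::2]) for f in ('r_w1507.png','r_w8507.png','r_w1525.png','r_w9419.5.png')]
for x,r in zip(a,(24.5,24.5,31,39)): cv2.drawMarker(x,(120,120),(0,0,255),0,8,1); cv2.circle(x,(120,120),int(r*2),(255,0,0),1)
cv2.imwrite('pics/rr.png',np.vstack([np.hstack(a[:2]),np.hstack(a[2:])]))
```

```text
(no output)
```

View pics/rr.png

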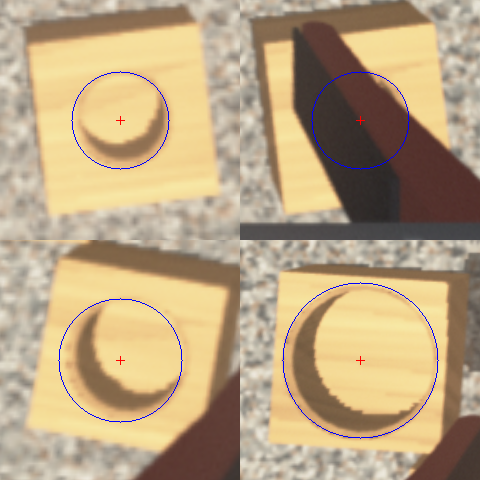

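The small well's mouth is centred on about (506.5,325.3), while the large well's mouth fits the circle at about (420,−46) and the medium's is at about (524,13). I'll move over the small well.

```bash
python3 -m jog '-0.3 0.008 0 0 0 0 1;-0.612 0.008 0 0 0 0 1;-0.612 0.008 0 0 0 0 1;-0.612 0.008 0.25 0 0 0 1;-0.612 0.008 0.5 0 0 0 1;-0.612 0.008 0.7 0 0 0 1;-0.612 0.008 0.7 0 0 0 1;-0.612 0.008 0.7 0 0 0 1'
python3 - <<'E'
from h import *
print(get_obs()['ee_pos'],get_obs()['ft_force'])
P=[]
for c in ('scene','side'):
    m,T,im=shot(c); u,v=[int(x) for x in pix(m,T,(507,325,50))]
    P.append(cv2.resize(im[v-24:v+24,u-20:u+20],(400,480),interpolation=cv2.INTER_CUBIC))
cv2.imwrite('pics/d11.png',np.hstack(P)[:,:,::-1])
E
```

```text
t: 23.25
ee_pos: [507.1, 325.7, 58.9]
orientation: [-0.001, -3.141, 0.001]
ft_force: [0.9, -0.2, -0.3]
width: 32.0
grasp_force: 30.0
[507.05736088 325.71127097  58.85962496] [ 0.88074569 -0.16702262 -0.31663771]
```

View pics/d11.png

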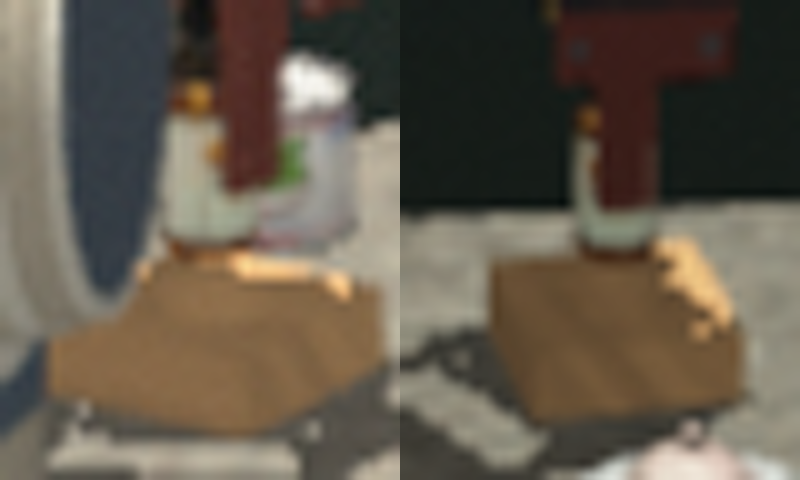

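Run:
```python
from h import *
for c in ('scene','side'):
    m,T,im=shot(c)
    for n in ('dropper_bottle','holder_small'):
        print(c,n,[(world(T,d['xyz']).round(1),round(d['confidence'],2)) for d in pinpoint(n,c)[:1]])
        for d in outline_of(n,c)[:1]:
            ys,xs=np.nonzero(d['mask']); print('  mask',xs.min(),xs.max(),ys.min(),ys.max())
    print(' pred bottle',[np.round(pix(m,T,(506.5,325.3,z)),1) for z in (50,100)],'corners',[np.round(pix(m,T,(506.5+a,325.3+b,30)),1) for a,b in ((-47,-38),(38,-47),(47,38),(-38,47))])
    u,v=[int(x) for x in pix(m,T,(507,325,50))]; print(' crop origin',u-20,v-24)
```

```text
scene dropper_bottle [(array([514.2, 326.6,  52. ]), 0.47)]
  mask 180 190 141 169
scene holder_small [(array([ 5.077e+02,  3.207e+02, -3.000e-01]), 0.61)]
  mask 172 203 169 185
 pred bottle [array([185., 167.]), array([184.5, 153.5])] corners [array([184. , 178.5]), array([202.4, 172.3]), array([186.2, 166.7]), array([167.9, 172.4])]
 crop origin 165 143
side dropper_bottle [(array([423.5, -48.7,   1. ]), 0.72)]
side holder_small [(array([504.7, 322.4,   2.7]), 0.87)]
  mask 251 276 147 164
 pred bottle [array([261.9, 147.9]), array([262.1, 136.4])] corners [array([251.1, 157.3]), array([272.9, 157.4]), array([272.3, 147.8]), array([251.3, 147.7])]
 crop origin 242 123
```

Both outside views agree to within a few mm: the bottle stands about 2–3 mm to +x of the well centre. I'll shift −2 mm in x and lower slowly, watching the force.

```bash
python3 -m jog '0.01 0 0 0 0 0 1;0.01 0 0.04 0 0 0 1;0.01 0 0.08 0 0 0 1;0.01 0 0.12 0 0 0 1;0.01 0 0.15 0 0 0 1;0.01 0 0.17 0 0 0 1;0.01 0 0.17 0 0 0 1'
```

```text
t: 24.55
ee_pos: [504.5, 325.9, 23.7]
orientation: [0.0, -3.14, 0.001]
ft_force: [0.3, 0.3, -0.5]
width: 31.7
grasp_force: 30.0
```

```bash
python3 -m jog '0 0 0.01 0 0 0 1;0 0 0.02 0 0 0 1;0 0 0.03 0 0 0 1;0 0 0.03 0 0 0 1'
```

```text
t: 24.95
ee_pos: [504.8, 326.2, 18.5]
orientation: [0.0, -3.141, 0.0]
ft_force: [-0.3, -0.1, -1.0]
width: 32.3
grasp_force: 30.0
```

```bash
python3 -m jog '0 0 0.005 0 0 0 1;0 0 0.01 0 0 0 1;0 0 0.01 0 0 0 1'
```

```text
t: 25.25
ee_pos: [505.0, 326.3, 16.7]
orientation: [-0.0, 3.141, 0.0]
ft_force: [-0.4, 1.8, -0.0]
width: 31.8
grasp_force: 30.0
```

```bash
python3 -m jog '0 0 0 0 0 0 0;0 0 0 0 0 0 -1;0 0 0 0 0 0 -1;0 0 0 0 0 0 -1;0 0 -0.2 0 0 0 -1;0 0 -0.4 0 0 0 -1;0 0 -0.7 0 0 0 -1;0 0 -0.7 0 0 0 -1'
python3 -m jog '0.35 -0.3 0 0 0 0 -1;0.6 -0.3 0 0 0 0 -1;0.6 -0.3 -0.3 0 0 0 -1;0.6 -0.3 -0.3 0 0 0 -1;0.6 -0.3 -0.3 0 0 0 -1;0.6 -0.3 -0.3 0 0 0 -1;0.6 -0.3 -0.3 0 0 0 -1'
python3 - <<'E'
from h import *
for c in ('scene','side','wrist'):
    m,T,im=shot(c,c+'12.png')
    for n in ('dropper_bottle','holder_small'):
        print(c,n,[(world(T,d['xyz']).round(1),round(d['confidence'],2)) for d in pinpoint(n,c)[:2]])
        for d in outline_of(n,c)[:1]:
            ys,xs=np.nonzero(d['mask']); print('  mask',xs.min(),xs.max(),ys.min(),ys.max())
    print(np.round(pix(m,T,(506,325,8))),np.round(pix(m,T,(506,325,110))))
E
```

```text
t: 26.05
ee_pos: [507.8, 328.0, 162.3]
orientation: [-0.0, 3.134, 0.007]
ft_force: [0.5, 0.3, -0.1]
width: 87.7
grasp_force: 0.0
t: 26.75
ee_pos: [385.0, 266.1, 215.5]
orientation: [0.0, -3.14, 0.001]
ft_force: [0.7, 0.5, 0.0]
width: 87.5
grasp_force: 0.0
scene dropper_bottle [(array([511.2, 322. ,   8.1]), 0.76)]
  mask 181 190 152 175
scene holder_small [(array([506.8, 323.9,   2.3]), 0.73)]
  mask 170 203 170 186
[185. 178.] [184. 151.]
side dropper_bottle []
  mask 259 266 139 153
side holder_small [(array([508.9, 328.4,   1.1]), 0.65)]
  mask 251 276 147 163
[262. 157.] [262. 134.]
wrist dropper_bottle [(array([504.9, 325.3,   1. ]), 0.76)]
  mask 289 323 245 301
wrist holder_small [(array([508.4, 325.7,   1. ]), 0.88)]
  mask 263 341 216 296
[301. 254.] [315. 303.]
```

```bash
python3 -m jog '0 -0.25 0 0 0 0 -1;0 -0.5 0 0 0 0 -1;0 -0.75 -0.1 0 0 0 -1;-0.05 -1 -0.2 0 0 0 -1;-0.05 -1 -0.2 0 0 0 -1;-0.05 -1 -0.2 0 0 0 -1'
python3 -m jog '0 -0.25 0 0 0 0 -1;0 -0.5 0 0 0 0 -1;0 -0.75 0 0 0 0 -1;0 -0.95 0 0 0 0 -1;0 -0.95 0 0 0 0 -1;0 -0.95 0 0 0 0 -1'
python3 look.py wrist w13 mill holder_large holder_medium salt spice_jar_wide spice_jar_slim
python3 - <<'E'
from h import *
m,T=cam('wrist'); d=outline_of('mill','wrist')
for k in d[:1]:
    ys,xs=np.nonzero(k['mask']); print('mill mask',xs.min(),xs.max(),ys.min(),ys.max())
for z in (0,135,170): print(z,np.round(pix(m,T,(527,-134,z))))
m,T=cam('side')
for u,v in ((352,238),(348,222),(396,270)): print(u,v,ray(m,T,u,v,0).round())
# well refit from this view
o=get_obs()['ee_pos']; print('%.1f %.1f %.1f'%tuple(o))
E
for a in "523 12 28" "420 -46 36"; do python3 well.py w13.png $a $(python3 -c "from h import *;print(*get_obs()['ee_pos'])"); done
```

```text
t: 28.1
ee_pos: [395.6, 65.2, 257.3]
orientation: [0.005, 3.14, 0.001]
ft_force: [-0.1, 0.7, 0.4]
width: 87.9
grasp_force: 0.0
t: 28.7
ee_pos: [394.8, -123.0, 255.8]
orientation: [-0.001, -3.14, -0.002]
ft_force: [-1.0, 0.0, 0.1]
width: 88.2
grasp_force: 0.0
[ 394.806 -122.325  255.84 ] [[-1.0, -0.001, -0.001], [-0.001, 1.0, 0.001], [0.001, 0.001, -1.0]]
mill [(array([ 527.1, -127.6,   -3.9]), 0.68), (array([519.8, 159.3,   0.4]), 0.38)]
holder_large [(array([419.5, -42.3,  -1.4]), 0.79), (array([ 503. , -353.4,   10.8]), 0.37)]
holder_medium [(array([523.8,   9.9,  -1.2]), 0.72)]
salt [(array([ 446.8, -323.2,    6. ]), 0.72), (array([ 505.2, -352. ,   10.2]), 0.71)]
spice_jar_wide [(array([ 394.2, -301.1,    6.1]), 0.77)]
spice_jar_slim [(array([ 504.9, -350.8,   11.8]), 0.61)]
mill mask 218 268 226 306
0 [246. 245.]
135 [243. 303.]
170 [242. 326.]
352 238 [ 723. -228.   -0.]
348 222 [ 734. -142.    0.]
396 270 [ 805. -387.    0.]
395.1 -123.0 256.6
circle X 509.1 Y -0.9 r 26.9
wood rect X 514.2 Y 7.6 [102.5  111.25] 90.0
circle X 419.4 Y -47.9 r 35.5
circle X 418.1 Y -48.1 r 36.6
circle X 418.9 Y -49.4 r 36.9
circle X 420.4 Y -47.1 r 34.5
circle X 419.6 Y -51.6 r 39.1
wood rect X 426.4 Y -38.7 [109.83474731 105.82745361] 2.6630005836486816
```

```bash
python3 -m jog '-0.25 -0.05 0 0 0 0 -1;-0.5 -0.05 0 0 0 0 -1;-0.66 -0.05 0.1 0 0 0 -1;-0.66 -0.05 0.35 0 0 0 -1;-0.66 -0.05 0.35 0 0 0 -1;-0.66 -0.05 0.35 0 0 0 -1'
python3 - <<'E'
from h import *
m,T,im=shot('wrist','w14.png'); print(get_obs()['ee_pos'])
for k in outline_of('mill','wrist')[:1]:
    ys,xs=np.nonzero(k['mask']); print('mask',xs.min(),xs.max(),ys.min(),ys.max(),k['confidence'])
    for r in range(ys.min(),ys.max(),8): q=xs[ys==r]; print(r,q.min(),q.max(),end='; ')
for p in ((527,-133,170),(527-21,-133,150),(527,-133-24,135),(527,-133+24,135),(498,-133,0)): print(p,np.round(pix(m,T,p)))
E
```

```text
t: 29.7
ee_pos: [526.0, -133.3, 186.3]
orientation: [0.001, -3.139, -0.001]
ft_force: [0.9, -0.5, 0.1]
width: 88.1
grasp_force: 0.0
[ 526.99466207 -133.7005362   187.79622537]
mask 217 287 137 238 0.88
137 253 257; 145 236 275; 153 231 279; 161 229 282; 169 228 282; 177 227 281; 185 223 283; 193 219 286; 201 217 287; 209 217 287; 217 220 285; 225 225 280; 233 235 269; (527, -133, 170) [255. 223.]
(506, -133, 150) [255. 182.]
(527, -157, 135) [221. 205.]
(527, -109, 135) [288. 205.]
(498, -133, 0) [254. 138.]
```

```bash
python3 -m jog '0 -0.006 0.2 0 0 0 -1;0 -0.006 0.4 0 0 0 -1;0 -0.006 0.44 0 0 0 -1;0 -0.006 0.44 0 0 0 -1;0 -0.006 0.44 0 0 0 1;0 -0.006 0.44 0 0 0 1;0 -0.006 0.44 0 0 0 1;0 -0.006 0.44 0 0 0 1'
python3 -m jog '0 0 0 0 0 0 1;0 0 0 0 0 0 1;0 0 0 0 0 0 1;0 0 0 0 0 0 1'
```

```text
t: 30.6
ee_pos: [527.6, -135.1, 99.6]
orientation: [-0.0, 3.14, -0.001]
ft_force: [-0.6, 0.2, -0.7]
width: 59.3
grasp_force: 0.0
t: 31.0
ee_pos: [527.3, -134.8, 98.9]
orientation: [-0.0, 3.141, 0.0]
ft_force: [-0.5, 2.1, 6.2]
width: 47.8
grasp_force: 30.0
```

```bash
python3 -m jog '0 0 -0.1 0 0 0 1;0 0 -0.2 0 0 0 1;0 0 -0.3 0 0 0 1;0.1 0.08 -0.35 0 0 0 1;0.2 0.16 -0.35 0 0 0 1;0.3 0.25 -0.35 0 0 0 1;0.4 0.33 -0.35 0 0 0 1;0.48 0.4 -0.35 0 0 0 1'
python3 -m jog '0.058 0.044 0 0 0 0 1;0.058 0.044 0 0 0 0 1;0.058 0.044 0 0 0 0 1'
python3 - <<'E'
from h import *
print(get_obs()['ee_pos'])
for c in ('scene','side','wrist'):
    m,T,im=shot(c,c+'15.png')
    for n in ('mill','holder_large'):
        print(c,n,[(world(T,d['xyz']).round(1),round(d['confidence'],2)) for d in pinpoint(n,c)[:2]])
        for d in outline_of(n,c)[:1]:
            ys,xs=np.nonzero(d['mask']); print('  mask',xs.min(),xs.max(),ys.min(),ys.max(), 'bottom rows', [(xs[ys==r].min(),xs[ys==r].max()) for r in range(ys.max()-8,ys.max()+1,2)])
    for z in (60,): print([np.round(pix(m,T,(420+a,-46+b,z)),1) for a,b in ((0,0),(29,0),(-29,0))])
E
```

```text
t: 31.8
ee_pos: [429.2, -54.4, 168.1]
orientation: [0.0, -3.14, 0.0]
ft_force: [0.2, 0.2, -1.6]
width: 48.1
grasp_force: 29.9
t: 32.1
ee_pos: [420.1, -46.4, 168.7]
orientation: [-0.001, 3.141, -0.001]
ft_force: [0.8, -0.4, -2.4]
width: 47.8
grasp_force: 29.9
[420.08415711 -46.4394396  168.73955754]
scene mill [(array([415.3, -48.1,  74.2]), 0.98)]
  mask 249 268 141 198 bottom rows [(np.int64(249), np.int64(267)), (np.int64(249), np.int64(268)), (np.int64(249), np.int64(267)), (np.int64(250), np.int64(266)), (np.int64(256), np.int64(263))]
scene holder_large [(array([418.7, -49.3,  -1.2]), 0.9)]
  mask 239 278 200 224 bottom rows [(np.int64(240), np.int64(277)), (np.int64(243), np.int64(274)), (np.int64(248), np.int64(271)), (np.int64(252), np.int64(268)), (np.int64(257), np.int64(263))]
[array([257.7, 197.4]), array([263.2, 194.5]), array([252.1, 200.5])]
side mill []
  mask 242 258 151 196 bottom rows [(np.int64(242), np.int64(258)), (np.int64(242), np.int64(258)), (np.int64(242), np.int64(258)), (np.int64(243), np.int64(257)), (np.int64(247), np.int64(254))]
side holder_large [(ar
[... 187 characters left out ...]
nt64(275)), (np.int64(258), np.int64(259))]
[array([248.7, 195.6]), array([257.5, 195.2]), array([239.9, 196.1])]
wrist mill [(array([419.3, -39.7,  63.5]), 0.68), (array([ 5.190e+02,  1.622e+02, -5.000e-01]), 0.26)]
  mask 200 307 151 306 bottom rows [(np.int64(214), np.int64(292)), (np.int64(216), np.int64(291)), (np.int64(218), np.int64(288)), (np.int64(221), np.int64(286)), (np.int64(245), np.int64(245))]
wrist holder_large []
  mask 208 302 123 213 bottom rows [(np.int64(208), np.int64(294)), (np.int64(208), np.int64(294)), (np.int64(208), np.int64(294)), (np.int64(209), np.int64(294)), (np.int64(212), np.int64(293))]
[array([254.6, 182.4]), array([254.6, 213.6]), array([254.7, 149.4])]
```

```bash
python3 -m jog '0.005 0 0.08 0 0 0 1;0.005 0 0.15 0 0 0 1;0.005 0 0.19 0 0 0 1;0.005 0 0.23 0 0 0 1;0.005 0 0.26 0 0 0 1;0.005 0 0.28 0 0 0 1;0.005 0 0.28 0 0 0 1'
```

```text
t: 33.55
ee_pos: [418.2, -46.2, 112.2]
orientation: [0.0, -3.141, -0.0]
ft_force: [-0.8, -0.3, -1.8]
width: 48.0
grasp_force: 29.9
```

```bash
python3 -m jog '0 0 0.01 0 0 0 1;0 0 0.02 0 0 0 1;0 0 0.02 0 0 0 1'; python3 -c "
from h import *
print(get_obs()['ee_pos'],get_obs()['ft_force'])"
```

```text
t: 33.85
ee_pos: [418.3, -46.2, 108.6]
orientation: [0.0, -3.142, 0.0]
ft_force: [-0.5, -0.1, -2.1]
width: 48.0
grasp_force: 29.9
[418.34385573 -46.18846663 108.55047224] [-0.51107145 -0.0597252  -2.11267703]
```

```bash
python3 -m jog '0 0 0.005 0 0 0 1;0 0 0.009 0 0 0 1;0 0 0.009 0 0 0 1'
```

```text
t: 34.15
ee_pos: [418.6, -46.2, 106.9]
orientation: [-0.0, 3.141, -0.0]
ft_force: [0.5, 0.6, 0.1]
width: 48.1
grasp_force: 29.9
```

Weight has transferred to the well floor. I'll release, rise and go towards the rack.

```bash
python3 -m jog '0 0 0 0 0 0 -0.3;0 0 0 0 0 0 -1;0 0 0 0 0 0 -1;0 0 0 0 0 0 -1;0 0 0 0 0 0 -1;0 0 -0.25 0 0 0 -1;0 0 -0.5 0 0 0 -1;0 0 -0.7 0 0 0 -1'
python3 -m jog '0.2 -0.25 0 0 0 0 -1;0.25 -0.5 0 0 0 0 -1;0.25 -0.7 0 0 0 0 -1;0.25 -0.9 0 0 0 0 -1;0.25 -0.9 0 0 0 0 -1;0.25 -0.9 0 0 0 0 -1'
python3 - <<'E'
from h import *
print(get_obs()['ee_pos'])
for c in ('scene','side','wrist'):
    m,T,im=shot(c,c+'16.png')
    for n in ('mill','salt','spice_jar_wide','spice_jar_slim'):
        print(c,n,[(world(T,d['xyz']).round(1),round(d['confidence'],2)) for d in pinpoint(n,c)[:2]],[(np.nonzero(d['mask'])[1].min(),np.nonzero(d['mask'])[1].max(),np.nonzero(d['mask'])[0].min(),np.nonzero(d['mask'])[0].max()) for d in outline_of(n,c)[:1]])
    print([np.round(pix(m,T,p)) for p in ((420,-46,8),(420,-46,178))])
E
```

```text
t: 34.95
ee_pos: [418.5, -46.2, 249.0]
orientation: [-0.0, 3.141, -0.0]
ft_force: [0.8, -0.7, 0.1]
width: 87.9
grasp_force: 0.0
t: 35.55
ee_pos: [367.9, -226.7, 246.5]
orientation: [-0.004, -3.141, -0.001]
ft_force: [-0.4, 0.4, 0.1]
width: 88.1
grasp_force: 0.0
[ 367.85959478 -226.69356435  246.50599343]
scene mill [(array([416.4, -44.8,   8.3]), 0.84)] [(np.int64(248), np.int64(267), np.int64(162), np.int64(212))]
scene salt [(array([ 447.8, -326.8,   12.8]), 0.88), (array([414. , -48.4,   8.6]), 0.35)] [(np.int64(340), np.int64(354), np.int64(207), np.int64(235))]
scene spice_jar_wide [] [(np.int64(319), np.int64(341), np.int64(205), np.int64(241))]
scene spice_jar_slim [(array([ 503.3, -349.3,   11.2]), 0.66)] [(np.int64(357), np.int64(374), np.int64(195), np.int64(230))]
[array([257., 213.]), array([259., 160.])]
side mill [(array([424. , -47.9,  11.9]), 0.65)] [(np.int64(242), np.int64(258), np.int64(164), np.int64(209))]
side salt [] [(np.int64(262), np.int64(275), np.int64(233), np.int64(260))]
side spice_jar_wide [(array([ 396.5, -301.5,    9.8]), 0.82)] [(np.int64(239), np.int64(258), np.int64(223), np.int64(258))]
side spice_jar_slim [] [(np.int64(284), np.int64(299), np.int64(231), np.int64(266))]
[array([249., 209.]), array([249., 164.])]
wrist mill [] [(np.int64(375), np.int64(487), np.int64(170), np.int64(263))]
wrist salt [(array([ 445.5, -323.8,    5.4]), 0.75)] [(np.int64(155), np.int64(192), np.int64(210), np.int64(250))]
wrist spice_jar_wide [(array([ 390.6, -294.6,    9.2]), 0.6)] [(np.int64(157), np.int64(216), np.int64(154), np.int64(217))]
wrist spice_jar_slim [(array([ 503.2, -355. ,   12.6]), 0.67)] [(np.int64(151), np.int64(174), np.int64(252), np.int64(304))]
[array([395., 194.]), array([479., 257.])]
```

View pics/wrist16.png

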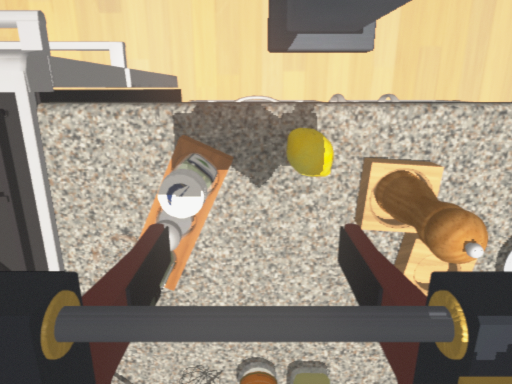

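Last view: the mill stands upright in its well at (430,210) px. The rack row runs from the white jar at (185,195) to the slim jar under the finger. The row lies about 25° off x, so I'll turn the jaws +25° to close across it.

```bash
python3 -m jog '-0.2 -0.2 0 0 0 0.28 -1;-0.4 -0.4 0 0 0 0.56 -1;-0.403 -0.492 0.1 0 0 0.84 -1;-0.403 -0.492 0.35 0 0 0.84 -1;-0.403 -0.492 0.4 0 0 0.84 -1;-0.403 -0.492 0.4 0 0 0.84 -1;-0.403 -0.492 0.4 0 0 0.84 -1'
cat > saltfit.py <<'E'
from h import *
import sys
np.set_printoptions(precision=3,suppress=True)
m,T,im=shot('wrist',sys.argv[1]); o=get_obs(); print(o['ee_pos'],R.from_rotvec(o['orientation']).as_matrix()[:2,:2].tolist(),o['qpos'])
for n in ('salt','spice_jar_wide','spice_jar_slim'):
    print(n,[(world(T,d['xyz']).round(1),round(d['confidence'],2)) for d in pinpoint(n,'wrist')[:2]])
    for d in outline_of(n,'wrist')[:1]:
        ys,xs=np.nonzero(d['mask']); print('  ',xs.min(),xs.max(),ys.min(),ys.max())
print([np.round(pix(m,T,p)) for p in ((448.5,-325,10),(448.5,-325,100),(448.5-7.2,-325-15.4,87),(448.5+7.2,-325+15.4,87))])
E
python3 saltfit.py w17.png
```

```text
t: 37.6
ee_pos: [449.4, -324.6, 168.1]
orientation: [0.684, 3.065, -0.001]
ft_force: [0.3, -0.1, 0.6]
width: 87.6
grasp_force: 0.0
[ 449.833 -324.889  168.736] [[-0.9051346587199784, 0.4251198291353427], [0.4251173540232221, 0.9051369411021979]] [-0.647  0.367  1.817  0.     0.955 -1.779]
salt [(array([ 447.1, -327.8,    7.9]), 0.58)]
   231 276 149 205
spice_jar_wide [(array([ 391.8, -298. ,    6.3]), 0.79)]
   221 285 74 143
spice_jar_slim [(array([ 504.9, -352.4,   10. ]), 0.7)]
   229 280 209 298
[array([254., 168.]), array([254., 195.]), array([232., 190.]), array([275., 190.])]
```

```bash
python3 -m jog '0.005 0 0.2 0 0 0 -1;0.005 0 0.4 0 0 0 -1;0.005 0 0.5 0 0 0 -1;0.005 0 0.547 0 0 0 -1;0.005 0 0.547 0 0 0 -1;0.005 0 0.547 0 0 0 0;0.005 0 0.547 0 0 0 1;0.005 0 0.547 0 0 0 1'
python3 -m jog '0 0 0 0 0 0 1;0 0 0 0 0 0 1;0 0 0 0 0 0 1;0 0 0 0 0 0 1;0 0 0 0 0 0 1;0 0 0 0 0 0 1'
```

```text
t: 38.75
ee_pos: [448.8, -324.7, 58.6]
orientation: [0.685, 3.064, -0.001]
ft_force: [0.4, -0.6, 1.0]
width: 67.6
grasp_force: 0.0
t: 39.35
ee_pos: [448.1, -324.2, 57.4]
orientation: [0.685, 3.066, 0.0]
ft_force: [-0.1, 0.3, 2.1]
width: 32.5
grasp_force: 30.0
```

Gripped on the cap at 32.5 mm. I'll draw it straight up, clear of the jars.

```bash
python3 -m jog '0 0 -0.05 0 0 0 1;0 0 -0.12 0 0 0 1;0 0 -0.22 0 0 0 1;0 0 -0.35 0 0 0 1;0 0 -0.5 0 0 0 1;0 0 -0.65 0 0 0 1;0 0 -0.65 0 0 0 1'
python3 - <<'E'
from h import *
print(get_obs()['ee_pos'])
for c in ('scene','side','wrist'):
    m,T,im=shot(c,c+'18.png')
    for n in ('salt','spice_jar_wide','spice_jar_slim','holder_medium'):
        print(c,n,[(world(T,d['xyz']).round(1),round(d['confidence'],2)) for d in pinpoint(n,c)[:2]])
E
```

```text
t: 40.05
ee_pos: [450.4, -325.9, 192.7]
orientation: [0.683, 3.058, -0.006]
ft_force: [0.3, -0.8, -0.5]
width: 32.7
grasp_force: 30.0
[ 450.41630885 -325.89903932  192.65578096]
scene salt [(array([ 451. , -327.2,  145.3]), 0.84)]
scene spice_jar_wide [(array([ 392.3, -298.9,    8.4]), 0.57)]
scene spice_jar_slim [(array([ 504.9, -349.7,   12.5]), 0.72)]
scene holder_medium [(array([526.6,  13.1,   0.6]), 0.66)]
side salt [(array([ 453. , -320.6,  141.7]), 0.6)]
side spice_jar_wide [(array([ 393.6, -296.4,    7.2]), 0.63)]
side spice_jar_slim [(array([ 508.7, -348.2,   11.1]), 0.59)]
side holder_medium [(array([527.5,   9.3,   2.3]), 0.5)]
wrist salt []
wrist spice_jar_wide []
wrist spice_jar_slim []
wrist holder_medium []
```

The salt is out with its underside at about 145 mm, and both jars are unmoved. I'll turn back and carry it to the medium block.

```bash
python3 -m jog '-0.02 0.2 0 0 0 -0.25 1;-0.04 0.4 0 0 0 -0.5 1;-0.059 0.58 0 0 0 -0.75 1;-0.059 0.58 0 0 0 -0.84 1;-0.059 0.58 0 0 0 -0.84 1;-0.059 0.58 0 0 0 -0.84 1'
python3 -m jog '0 0.25 0 0 0 0 1;0 0.5 0 0 0 0 1;0 0.7 0 0 0 0 1;0 0.8 0 0 0 0 1;0 0.8 0 0 0 0 1;0 0.8 0 0 0 0 1'
python3 -c "
from h import *
o=get_obs();print(o['ee_pos'],R.from_rotvec(o['orientation']).as_matrix()[:2,:2],tool((524,11.7,110)))"
```

```text
t: 41.4
ee_pos: [508.0, -224.3, 187.3]
orientation: [-0.002, -3.141, 0.0]
ft_force: [-0.6, -0.3, -0.4]
width: 32.6
grasp_force: 30.0
t: 42.0
ee_pos: [508.2, -64.9, 187.5]
orientation: [0.001, 3.141, -0.001]
ft_force: [0.4, 0.3, -0.4]
width: 32.7
grasp_force: 30.0
[508.17798193 -64.88955101 187.51542942] [[-9.99999863e-01  4.49186763e-04]
 [ 4.49076135e-04  9.99999814e-01]] [-0.0788  0.3831  0.3874]
```

```bash
python3 -m jog '-0.04 0.2 0 0 0 0 1;-0.079 0.383 0 0 0 0 1;-0.079 0.383 0.15 0 0 0 1;-0.079 0.383 0.3 0 0 0 1;-0.079 0.383 0.39 0 0 0 1;-0.079 0.383 0.39 0 0 0 1;-0.079 0.383 0.39 0 0 0 1'
python3 - <<'E'
from h import *
print(get_obs()['ee_pos'])
for c in ('scene','side'):
    m,T,im=shot(c,c+'19.png')
    for n in ('salt','holder_medium'):
        print(c,n,[(world(T,d['xyz']).round(1),round(d['confidence'],2)) for d in pinpoint(n,c)[:2]])
        for d in outline_of(n,c)[:1]:
            ys,xs=np.nonzero(d['mask']); print('  mask',xs.min(),xs.max(),ys.min(),ys.max(),[(r,xs[ys==r].min(),xs[ys==r].max()) for r in range(ys.min(),ys.max()+1,3)])
    print('salt pred',[np.round(pix(m,T,(524,11.7,z)),1) for z in (62,92)])
    # block corners, rotated ~11 deg (from rect view)
    C=[(524+a,11.7+b,z) for a,b in ((-51,-29),(-35,54),(50,-46),(66,37)) for z in (30,)]
E
```

```text
t: 42.7
ee_pos: [524.3, 11.1, 109.5]
orientation: [-0.003, -3.141, 0.0]
ft_force: [0.3, -0.2, 0.1]
width: 32.9
grasp_force: 30.0
[524.27234226  11.14121925 109.53534247]
scene salt [(array([521.7,   9.4,  63.7]), 0.4)]
  mask 259 265 157 163 [(157, np.int64(261), np.int64(263)), (160, np.int64(260), np.int64(265)), (163, np.int64(263), np.int64(264))]
scene holder_medium [(array([523.6,  13.8,  -0.9]), 0.84), (array([519.1, 161.9,   1.2]), 0.59)]
  mask 357 374 195 229 [(195, np.int64(363), np.int64(366)), (198, np.int64(361), np.int64(373)), (201, np.int64(360), np.int64(374)), (204, np.int64(360), np.int64(374)), (207, np.int64(359), np.int64(373)), (210, np.int64(359), np.int64(373)), (213, np.int64(359), np.int64(373)), (216, np.int64(358), np.int64(372)), (219, np.int64(358), np.int64(372)), (222, np.int64(358), np.int64(371)), (225, np.int64(357), np.int64(371)), (228, np.int64(358), np.int64(370))]
salt pred [array([261.5, 182.5]), array([261.7, 173.7])]
side salt [(array([528.7,  13.3,  65.1]), 0.66)]
  mask 272 286 163 186 [(163, np.int64(275), np.int64(277)), (166, np.int64(275), np.int64(277)), (169, np.int64(274), np.int64(278)), (172, np.int64(273), np.int64(285)), (175, np.int64(272), np.int64(286)), (178, np.int64(273), np.int64(286)), (181, np.int64(274), np.int64(286)), (184, np.int64(275), np.int64(284))]
side holder_medium [(array([529. ,  12.6,   4.8]), 0.88)]
  mask 265 290 185 206 [(185, np.int64(268), np.int64(271)), (188, np.int64(267), np.int64(290)), (191, np.int64(266), np.int64(290)), (194, np.int64(265), np.int64(290)), (197, np.int64(265), np.int64(290)), (200, np.int64(266), np.int64(290)), (203, np.int64(266), np.int64(290)), (206, np.int64(280), np.int64(290))]
salt pred [array([277.6, 184.7]), array([277.9, 177. ])]
```

Run:
```python
from h import *
for c in ('scene','side'):
    m,T=cam(c)
    print(c,[np.round(pix(m,T,(524+a,12+b,z)),1).tolist() for a,b in ((-50.5,-33),(-34.5,50),(34.5,-50),(50.5,33)) for z in (30,0)])
    im=cv2.imread('pics/%s19.png'%c).astype(int)  # BGR
    w=(im[...,2]-im[...,0]>35)
    for r in ((186,190,194,198,202) if c=='side' else (190,194,198,202)):
        q=np.nonzero(w[r,240:310])[0]+240; print(r,q.min() if len(q) else None,q.max() if len(q) else None,''.join('#' if w[r,k] else '.' for k in range(240,310)))
```

```text
scene [[260.7, 199.1], [260.4, 207.9], [242.3, 191.3], [242.2, 199.8], [279.9, 192.2], [279.6, 200.7], [261.5, 184.9], [261.3, 193.2]]
190 247 276 .......##############################.................................
194 243 280 ...######################################.............................
198 243 280 ...######################################.............................
202 247 277 .......###############################................................
side [[263.9, 198.5], [263.8, 206.0], [265.6, 185.9], [265.5, 193.1], [289.6, 199.9], [289.3, 207.4], [290.3, 187.1], [289.9, 194.4]]
186 244 290 ....###########............#####.##..........######...................
190 244 291 ....###########............#########################..................
194 243 291 ...#############..........##########################..................
198 240 290 #######################...#########################...................
202 240 290 #######################..##########################...................
```

```bash
python3 -m jog '0.01 0.004 0.07 0 0 0 1;0.01 0.004 0.12 0 0 0 1;0.01 0.004 0.16 0 0 0 1;0.01 0.004 0.2 0 0 0 1;0.01 0.004 0.23 0 0 0 1;0.01 0.004 0.245 0 0 0 1;0.01 0.004 0.245 0 0 0 1'
```

```text
t: 43.9
ee_pos: [521.7, 13.2, 59.9]
orientation: [0.0, -3.141, 0.0]
ft_force: [0.2, -0.3, -2.6]
width: 32.8
grasp_force: 30.0
```

```bash
python3 -m jog '0 0 0.008 0 0 0 1;0 0 0.014 0 0 0 1;0 0 0.014 0 0 0 1'
```

```text
t: 44.2
ee_pos: [522.0, 13.2, 57.7]
orientation: [-0.0, 3.141, -0.0]
ft_force: [-0.9, 0.1, -0.6]
width: 32.3
grasp_force: 30.0
```

```bash
python3 -m jog '0 0 0.005 0 0 0 1;0 0 0.01 0 0 0 1;0 0 0.01 0 0 0 1'
```

```text
t: 44.5
ee_pos: [521.8, 13.2, 55.5]
orientation: [0.0, -3.141, 0.0]
ft_force: [-0.6, -0.1, -0.7]
width: 32.5
grasp_force: 30.0
```

```bash
python3 -m jog '0 0 0.003 0 0 0 1;0 0 0.005 0 0 0 1;0 0 0.005 0 0 0 1'
```

```text
t: 44.8
ee_pos: [522.7, 13.1, 55.3]
orientation: [-0.0, 3.14, -0.0]
ft_force: [-0.7, -0.5, 6.1]
width: 32.4
grasp_force: 30.0
```

Floor contact came at the expected height. I'll release, rise, retreat and check everything.

```bash
python3 -m jog '0 0 -0.003 0 0 0 0.1;0 0 -0.003 0 0 0 -0.2;0 0 -0.003 0 0 0 -1;0 0 -0.003 0 0 0 -1;0 0 -0.003 0 0 0 -1;0 0 -0.25 0 0 0 -1;0 0 -0.5 0 0 0 -1;0 0 -0.7 0 0 0 -1'
python3 -m jog '0.25 0.2 -0.2 0 0 0 -1;0.5 0.4 -0.4 0 0 0 -1;0.7 0.5 -0.6 0 0 0 -1;0.7 0.5 -0.8 0 0 0 -1;0.7 0.5 -0.8 0 0 0 -1;0.7 0.5 -0.8 0 0 0 -1;0.7 0.5 -0.8 0 0 0 -1'
python3 - <<'E'
from h import *
print(get_obs()['ee_pos'])
for c in ('scene','side','wrist'):
    m,T,im=shot(c,c+'20.png')
    for n in NAMES:
        print(c,n,[(world(T,d['xyz']).round(0),round(d['confidence'],2)) for d in pinpoint(n,c)[:1]],[(np.nonzero(d['mask'])[1].min(),np.nonzero(d['mask'])[1].max(),np.nonzero(d['mask'])[0].min(),np.nonzero(d['mask'])[0].max()) for d in outline_of(n,c)[:1]])
    for p in ((523.5,12,8),(523.5,12,98),(506.5,325,8),(506.5,325,110),(420,-46,8),(420,-46,178)): print(p,np.round(pix(m,T,p)))
E
```

```text
t: 45.6
ee_pos: [522.1, 13.2, 196.7]
orientation: [-0.0, 3.141, 0.0]
ft_force: [1.5, -0.3, -0.3]
width: 87.7
grasp_force: 0.0
t: 46.3
ee_pos: [381.9, 113.4, 355.0]
orientation: [-0.002, 3.14, 0.001]
ft_force: [-0.3, 0.7, -1.0]
width: 88.2
grasp_force: 0.0
[381.92366432 113.39742435 355.02645305]
scene mill [(array([414., -48.,  11.]), 0.63)] [(np.int64(248), np.int64(267), np.int64(161), np.int64(212))]
scene salt [(array([524.,   9.,   8.]), 0.53)] []
scene dropper_bottle [(array([508., 324.,   9.]), 0.48)] [(np.int64(180), np.int64(190), np.int64(154), np.int64(176))]
scene garlic_bulb [(array([515., 162.,   5.]), 0.76)] [(np.int64(216), np.int64(232), np.int64(175), np.int64(190))]
scene holder_large [(array([422., -52.,  -0.]), 0.84)] [(np.int64(238), np.int64(279), np.int64(204), np.int64(224))]
scene holder_medium [(array([525.,  11.,   3.]), 0.68)] [(np.int64(243), np.int64(281), np.int64(189), np.int64(204))]
scene holder_small [(array([506., 323.,   2.]), 0.58)] [(np.int64(171), np.int64(202), np.int64(172), np.int64(185))]
scene dish [(array([520., 164.,  -2.]), 0.72)] [(np
[... 2150 characters left out ...]
8)] [(np.int64(118), np.int64(180), np.int64(136), np.int64(196))]
wrist holder_medium [(array([525.,  12.,   4.]), 0.77)] [(np.int64(164), np.int64(223), np.int64(196), np.int64(259))]
wrist holder_small [(array([419., -40.,   1.]), 0.69)] [(np.int64(354), np.int64(414), np.int64(188), np.int64(248))]
wrist dish [(array([521., 163.,   2.]), 0.66)] [(np.int64(252), np.int64(317), np.int64(195), np.int64(254))]
wrist spice_jar_wide [(array([418., -44.,   4.]), 0.72)] []
wrist spice_jar_slim [(array([521.,   9.,   1.]), 0.16)] []
(523.5, 12, 8) [193. 226.]
(523.5, 12, 98) [182. 251.]
(506.5, 325, 8) [383. 216.]
(506.5, 325, 110) [410. 244.]
(420, -46, 8) [153. 165.]
(420, -46, 178) [109. 199.]
```

All three stand on their well floors and upright, since their outlines match the predicted bases and tops. The garlic is in the dish and the jars are where they started. I'm handing in.

```bash
python3 -c "
from workcell import *
print(close_job())"
```

```text
the job is handed in; nothing more can be done
None
```

I handed the job in at about 46 s of the 120 s limit, with the mill, salt shaker and dropper bottle upright on the floors of their own wells, the garlic stalk up in the dish and both spice jars unmoved, going by the last camera readings; no verdict was returned.

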